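Turn two lidded vial boxes over and stack them for the leak check

ROBOT

A 7-joint arm with a two-finger parallel gripper is mounted at the origin on the work surface. World frame = base frame: x ahead of the robot, y to its left, z up, the work surface at z = 0. Lengths are in m, angles in rad, forces in N, time in s.
With the tool pointing down it reaches from about 0.35 to 0.9 m from the base axis. Payload 8.1 kg.
Tool frame: the origin (TCP) lies at the very end of the fingers, on their centre line; the grasp point (between the pads) lies 19 mm behind it; z points along the fingers, y is the direction in which the jaws open and shut (so a half turn about z gives the same grasp; the last joint's range is limited). The gripper opens to 92 mm and grips with 3 to 60 N. Pads are 19 mm wide; open, the fingers measure 130 mm over their backs; the gripper's body (75 mm by 190 mm) begins 47 mm behind the grasp point.
Start: joints at [1.182, 0.434, 0.025, 1.573, -0.012, 1.134, -0.075], TCP at [0.176, -0.6, 0.227] pointing down, gripper open.
Joint ranges: [-2.62, 2.62], [-0.44, 2.09], [-1.27, 1.32], [0.08, 2.57], [-1.32, 4.46], [0.12, 2], [-2.74, 2.74]. Speed limits (rad/s): [2.22, 2.22, 3.01, 3.01, 3.14, 3.14, 3.14].

INTERFACE

Orientations are given as a unit quaternion [w, x, y, z].
In Python, from workcell import status, optics, workorder gives the robot as it stands. The module is installed in compiled form; this text tells all that it offers.
- The arm moves only by the shell command python3 -m jog 'ROWS' [FORCE]. ROWS is JSON, a list of rows, each a list of 7 numbers: the shift along the world's x, y, z scaled (see below), then the turn, a rotation vector about the world's x, y, z scaled (see below), then the opening, from -1 (shut) to 1 (fully open). A call has 1 to 10 rows; each row is the pose to reach, as a shift and turn from the pose commanded when the call began; what a row does not reach only later rows make up. The controller multiplies each number of a shift by 300 mm and each number of a turn by pi/2 rad. A row lasts 1/12 s, in which the tool goes at most 41.7 mm and 7.16 degrees, less where a joint would pass 70% of its speed; a pose out of reach is approached as far as the arm can. A call with a number of a shift or a turn outside -1 to 1 is refused whole. A call with a gripper value outside its range is refused whole. The fingers move at their own pace and stop on an object; FORCE is the grip in N (left out, the last holds). Time passes only in rows, so rows that repeat a pose let the fingers close. It gives the time, the measured TCP pose, the force and the opening at its end, in the units of the state.
- status.get_obs(): the state, without advancing time (a new reading comes with each control period).
- optics.grab_frame(name): name is "scene" or "top" or "wrist"; returns a dict with "pixels" (480x640x3 uint8, red, green, blue), "depth" (480x640 float32, m along the optical axis (not along the pixel's ray), 0 where there is no reading), "K" (3x3 intrinsics, pixels), "origin" and "attitude" of the camera in the world. Camera axes: x right, y up, looking along -z (the intrinsics and any distortion apply to the point x, -y, -z); pixel columns grow to the right and rows downward; lengths in m; the calibration is good to about 2 mm. A picture is of the moment at which its call begins.
- workorder.close_job(): hands the job in, once; it reports no verdict.
Trained networks look in a picture, given as the dict that the camera call returned (one of the last four; its "shot" number tells which), for a name from the list of things; names that differ only in an ending like _2 or _b are one class to them, and where a whole thing is asked for, a point or a joint stands for the part that bears it (a point fixed in the world has none). Each returns a list of dicts, best first, with "p" (0 to 1); they miss things now and then, are a little off and sometimes report something else, mostly with a low value. They report only what shows in the picture. A call takes as long as a camera call. They do not tell look-alikes from the thing itself.
- optics.look_for(picture, thing): "at" ([row, column] in pixels, amid what is visible of it).
- optics.trace(picture, thing): "mask" (480x640 bool, what is visible of it) and "at" ([row, column] in pixels, amid what is visible of it).
The state is a dict: "time_s": time; "joints": joint angles; "joint_velocities": joint speeds; "joint_efforts": joint torques, N m; "tool_pos": TCP position; "tcp_rot": TCP orientation; "ft_force": force on the tool from outside, world axes, zero at the start; "torque": the same for the moment, N m; "opening": finger opening in m.
Only numpy, scipy, OpenCV 4.12 (cv2) and the standard library are available. Lean on these libraries where they do the work, as an engineer would, in place of code of your own. Each camera call takes 0.05 s, during which the arm holds its last target.

TASK

For the overnight leak check, the two lidded vial boxes (the longer lies lid up, the shorter stands on its end) must rest upside down, lid lowest, stacked on the black pad of the blue deck: the longer box first, centred on the pad and lengthwise along it, then the shorter centred on top and lined up with it. Keep each loose lid shut throughout, never drop a box or let it topple, and leave the other things on the bench where they are.

Things in the scene. Friction and masses are not known exactly. Their poses are not given: they have to be found in the camera images.
- longbox_center (a point): centre (half-way up) of the longer lidded vial box, which lies flat, lid up: 60 mm wide (its x) x 90 mm long (its y) x 64 mm high (its z, from base to lid; up at the start). Point and axes belong to the base. The flush outer walls of lid and base meet at a seam 4 mm from this point, on the lid's side. It bears a 40 N grip across its 60 mm width and can stand by itself on an end wall (60 x 64 mm).
- longbox_lid_mark (a point): a point of the longer box's lid (axes as the base's) that coincides with longbox_center while the lid is fully on.
- longbox: white base of the longer box, 36 of its 64 mm height, about 200 g with its vials, origin at the centre of its underside. An 11 mm collar inside its rim keeps the lid in place with 1.5 mm play.
- longbox_lid: frosted lid of the longer box, the other 28 mm, 70 g, origin at the centre of its open rim. Nothing latches it: lifted by the lid alone, the box comes apart.
- shortbox_center (a point): centre of the shorter lidded vial box, left standing on an end wall: 60 mm wide (its x) x 72 mm long (its z; up at the start) x 64 mm from base to lid (its y: +y points to the base's underside, -y to the top of the lid; level at the start, +y up once it is upside down). Point and axes belong to the base. The flush outer walls of lid and base meet at a seam 4 mm from this point, on the lid's side. It bears a 40 N grip across its 60 mm width.
- shortbox_lid_mark (a point): a point of the shorter box's lid (axes as the base's) that coincides with shortbox_center while the lid is fully on.
- shortbox: white base of the shorter box, 36 of its 64 mm, about 200 g with its vials, origin and axes: 36 mm below shortbox_center at the start, axes the same. Same collar as the longer box.
- shortbox_lid: frosted lid of the shorter box, the other 28 mm, 70 g, not latched. Origin and axes coincide with those of body shortbox while the lid is on.
- deck_pad (a point): centre of the top of the black rubber pad on the blue loading deck. The pad is 80 mm (x) x 110 mm (y), its top 28 mm above the bench and 3 mm above the deck. The deck is fixed to the bench, 160 mm (x) x 170 mm (y), with a beige handle no higher than its top on the -x side. Axes: x away from the handle, y along the pad's long side, z up.
- vial_rack: low blue rack of capped vials, 90 x 150 x 54 mm, far side of the bench; leave it where it is (origin at its underside)
- amber_bottle: amber bottle, 72 mm across, 150 mm high, far side; leave it where it is (origin at its underside)
- solvent_bottle: clear bottle, 72 mm across, 160 mm high, far side; leave it where it is (origin at its underside)
- beaker: open glass beaker, 72 mm across, 85 mm high, far side; leave it where it is (origin at its underside)
- cap_jar: white jar with a grey cap, 48 mm across, 45 mm high, standing among the work on the left; leave it where it is (origin at its underside)
- septa_tin: round metal tin, 49 mm across, 35 mm high, standing among the work on the right; leave it where it is (origin at its underside)
- column_wrench: steel wrench, 150 mm long, lying at the right; leave it where it is
Mind the look-alikes: they are no part of the job. What is shaped like the longbox_lid but pink is not meant.

How it is judged:
By the outcome, as a careful person would: the job done as asked, in the order asked, and still so for the second after the job is handed in, with the robot touching nothing.
It also fails if it takes over 72 s, if anything falls off the work surface, if the arm or the gripper's body presses on something with over 40 N, if the wrist force passes 120 N, or if a joint passes its speed limit or range.

## Working session

There is one attempt and no reset: what is moved stays moved. The work goes in short steps, Python scripts to look and compute and a shell command to move; the robot and the scene stay as the last step left them, time stands still between calls to the robot, and variables do not carry over. Pictures are saved under pics/ and viewed, and the job is handed in when it is done.

```bash
mkdir -p pics; cat > h.py <<'E'
import numpy as np,cv2
from workcell import status,optics
from scipy.spatial.transform import Rotation as R
def rot(q): return R.from_quat([q[1],q[2],q[3],q[0]])
def att(f):
    a=np.array(f['attitude'])
    return a if a.shape==(3,3) else rot(a).as_matrix()
def cloud(f):
    d=f['depth'];K=np.array(f['K']);v,u=np.mgrid[0:480,0:640]
    p=np.stack([(u-K[0,2])/K[0,0]*d,-(v-K[1,2])/K[1,1]*d,-d],-1)
    return p@att(f).T+np.array(f['origin'])
def save(f,n): cv2.imwrite('pics/'+n,f['pixels'][...,::-1])
E
python3 - <<'E'
from h import *
print(status.get_obs())
for n in ['scene','top','wrist']:
    f=optics.grab_frame(n);save(f,n+'0.png');print(n,{k:(v if k not in('pixels','depth') else v.shape) for k,v in f.items()})
E
```

```text
{'time_s': 0.0, 'joints': array([ 1.18241104,  0.43523456,  0.02496819,  1.57412263, -0.01158108,
        1.13398693, -0.07507439]), 'joint_velocities': array([-0.00044734,  0.00038371,  0.0004909 ,  0.00094399,  0.00184747,
       -0.0003708 ,  0.00066461]), 'joint_efforts': array([-7.44410409e-04, -6.67840433e+01,  9.85070877e-01, -3.14448202e+01,
       -6.03642873e-02,  4.29765740e-02,  1.63217715e-04]), 'tool_pos': array([ 0.17598739, -0.59916604,  0.22592785]), 'tcp_rot': array([-7.79781512e-04,  9.89810172e-01,  1.42390933e-01, -1.93440667e-04]), 'ft_force': array([-0.31239103,  0.07408386,  0.36248893]), 'torque': array([0.03856177, 0.06132378, 0.00436765]), 'opening': 0.0919505268786379}
scene {'pixels': (480, 640, 3), 'depth': (480, 640), 'K': array([[531.90364376,   0.        , 321.4891776 ],
       [  0.        , 531.90364376, 247.5916634 ],
       [  0.        ,   0.        ,   1.        ]]), 'origin': array([ 1.35355825, -0.27435335,  0.73939586]), 'attitude': array([0.69610228, 0.33511645, 0.26473551, 0.57710804]), 'shot': 1}
top {'pixels': (480, 640, 3), 'depth': (480, 640), 'K': array([[517.47422537,   0.        , 324.96061007],
       [  0.        , 517.47422537, 234.71302381],
       [  0.        ,   0.        ,   1.        ]]), 'origin': array([ 0.37932297, -0.12318612,  1.34401798]), 'attitude': array([ 0.70957268,  0.05216271, -0.05129758, -0.70082396]), 'shot': 2}
wrist {'pixels': (480, 640, 3), 'depth': (480, 640), 'K': array([[404.20503839,   0.        , 318.70858179],
       [  0.        , 404.20503839, 246.22379312],
       [  0.        ,   0.        ,   1.        ]]), 'origin': array([ 0.25273344, -0.57665678,  0.38363491]), 'attitude': array([ 0.79141576, -0.12058286,  0.09118648, -0.59228869]), 'shot': 3}
```

View pics/scene0.png

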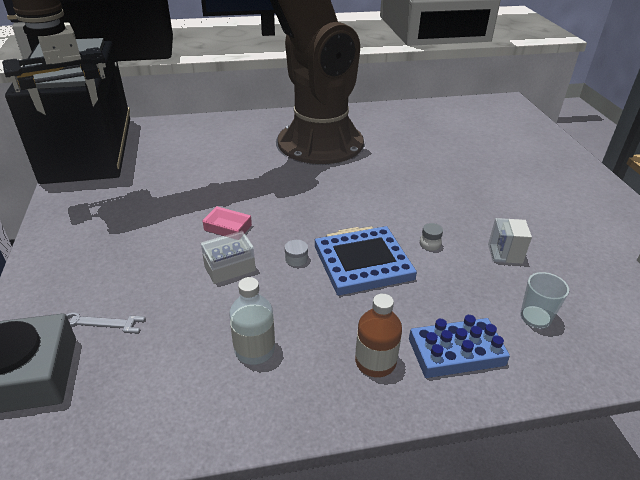

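View pics/top0.png

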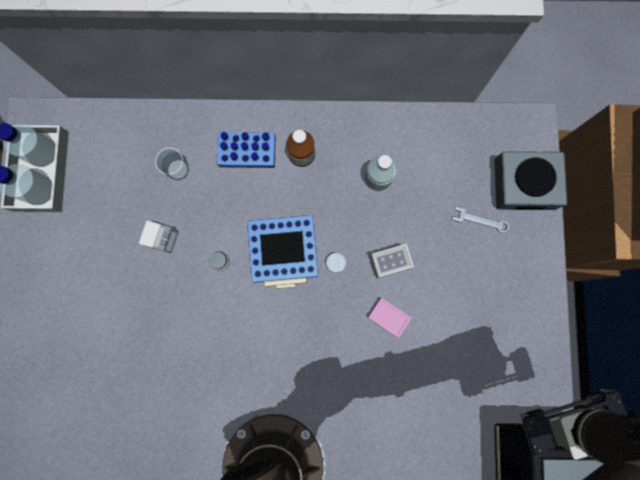

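View pics/wrist0.png

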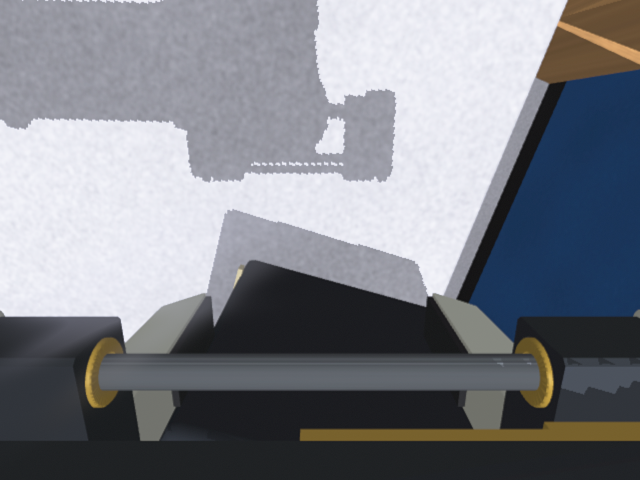

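Scene picture: long box with frosted lid at (228,258), the pink lid-alike at (227,221), short box on end at (510,240), deck at (365,258), jar at (432,237), tin at (296,252). In the top picture these are at (392,260), (390,317), (157,236), (283,248), (219,260) and (336,262). I choose the white/frosted ones; next come close crops and measurements.

```bash
cat > m.py <<'E'
from h import *
def box(P,zlo,zhi,c,r):
    m=(P[...,2]>zlo)&(P[...,2]<zhi)&(np.hypot(P[...,0]-c[0],P[...,1]-c[1])<r)
    return m
E
python3 - <<'E'
from m import *
ft=optics.grab_frame('top');fs=optics.grab_frame('scene')
Pt=cloud(ft);Ps=cloud(fs)
for n in ['longbox','longbox_lid','longbox_center','shortbox','shortbox_lid','shortbox_center','deck_pad','cap_jar','septa_tin']:
    for nm,f,P in(('top',ft,Pt),('scene',fs,Ps)):
        for r in optics.trace(f,n)[:2]:
            m=r['mask'];q=P[m]; q=q[np.isfinite(q).all(1)&(f['depth'][m]>0)]
            print(n,nm,round(r['p'],2),np.round(r['at']),m.sum(),q.min(0).round(3),np.median(q,0).round(3),q.max(0).round(3))
a=ft['pixels']
t=np.hstack([cv2.resize(a[220:300,352:432],(400,400),interpolation=2),cv2.resize(a[196:276,117:197],(400,400),interpolation=2)])
b=fs['pixels'];s=np.hstack([cv2.resize(b[200:300,180:280],(400,300),interpolation=2),cv2.resize(b[200:300,465:565],(400,300),interpolation=2)])
cv2.imwrite('pics/crop_t.png',t[...,::-1]);cv2.imwrite('pics/crop_s.png',s[...,::-1])
for nm,P,img in(('top',Pt,a),('scene',Ps,b)):
  for name,c,r,zl,zh in(('long',(0.49,-0.285),.07,.045,.08),('short',(.55,.25),.075,.055,.09),('deck',(.50,-.02),.13,.02,.035),('jar',(.47,.12),.05,.03,.06),('tin',(.46,-.14),.05,.025,.05)):
    # use all
    m=box(P,zl,zh,c,r);q=P[m]
    if len(q)<10: print(nm,name,len(q));continue
    z=np.median(q[:,2]);w=q
    rc=cv2.minAreaRect((w[:,:2]*1000).astype(np.float32))
    print(nm,name,len(q),'z',z.round(4),np.percentile(q[:,2],[5,95]).round(4),rc)
E
```

```text
longbox scene 0.64 [239. 431.] 523 [ 0.466  0.126 -0.003] [0.517 0.146 0.033] [0.531 0.176 0.048]
longbox_lid top 0.69 [259. 390.] 892 [ 0.467 -0.338  0.031] [ 0.507 -0.285  0.064] [ 0.547 -0.237  0.073]
longbox_lid top 0.6 [318. 387.] 931 [ 0.318 -0.342 -0.007] [ 0.366 -0.284  0.028] [ 0.415 -0.231  0.037]
longbox_lid scene 0.66 [252. 228.] 1381 [ 0.392 -0.34  -0.003] [ 0.522 -0.289  0.063] [ 0.551 -0.237  0.068]
longbox_lid scene 0.64 [223. 222.] 1032 [ 0.275 -0.338 -0.004] [ 0.375 -0.288  0.027] [ 0.471 -0.23   0.066]
shortbox top 0.86 [235. 148.] 345 [0.533 0.292 0.   ] [0.563 0.317 0.073] [0.603 0.342 0.079]
shortbox scene 0.83 [239. 521.] 746 [ 0.535  0.289 -0.001] [0.591 0.312 0.059] [0.602 0.35  0.075]
shortbox_lid top 0.58 [236. 164.] 545 [ 0.524  0.264 -0.004] [0.555 0.28  0.069] [0.601 0.32  0.08 ]
shortbox_lid scene 0.67 [241. 500.] 895 [ 0.438  0.263 -0.002] [0.576 0.278 0.049] [0.593 0.365 0.075]
shortbox_center top 0.75 [232. 146.] 353 [ 0.533  0.294 -0.   ] [0.565 0.318 0.073] [0.608 0.36  0.079]
shortbox_center scene 0.92 [241. 520.] 816 [ 0.445  0.289 -0.005] [0.591
[... 1834 characters left out ...]
ng 1209 z 0.0631 [0.0481 0.0654] ((507.646240234375, -288.5053405761719), (65.25138854980469, 91.01419830322266), 17.206893920898438)
scene short 632 z 0.0712 [0.0575 0.0735] ((561.024169921875, 296.27398681640625), (52.71749496459961, 66.1449966430664), 75.60633850097656)
scene deck 4201 z 0.0256 [0.0222 0.0297] ((535.1343994140625, -35.975738525390625), (181.94818115234375, 220.42367553710938), 6.100498676300049)
scene jar 131 z 0.0442 [0.0332 0.0467] ((499.0160827636719, 143.43215942382812), (24.126707077026367, 43.44932556152344), 42.6043815612793)
scene tin 173 z 0.034 [0.0318 0.0362] ((493.3746032714844, -132.43707275390625), (30.960227966308594, 75.93781280517578), 3.2217588424682617)
```

```bash
echo
```

```text
(no output)
```

View pics/crop_t.png

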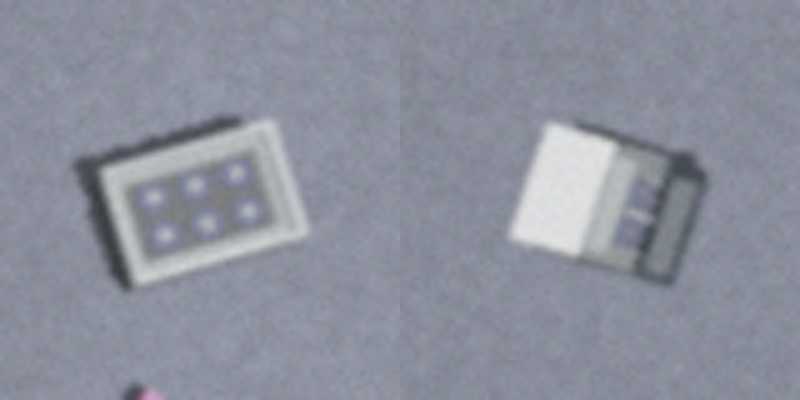

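View pics/crop_s.png

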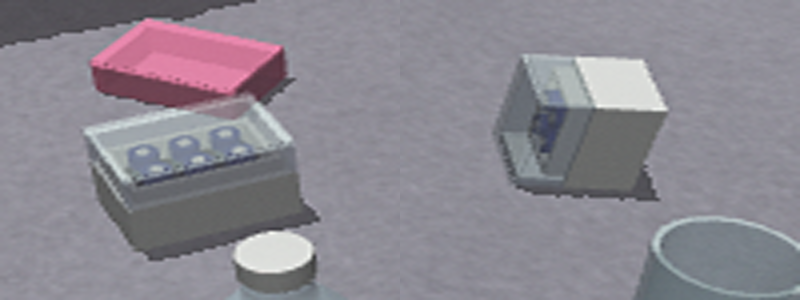

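The close crops confirm it: the long box has a frosted lid with six vials under it, lid up. The short box stands on end with its white base towards +y (left in the top view) and its lid towards -y. The pink tray is rejected. Now I fit the deck pose.

```bash
cat > deck.py <<'E'
from m import *
def plane(f,uv,z):
    K=np.array(f['K']);uv=np.atleast_2d(uv).astype(float)
    d=np.stack([(uv[:,0]-K[0,2])/K[0,0],-(uv[:,1]-K[1,2])/K[1,1],-np.ones(len(uv))],-1)@att(f).T
    o=np.array(f['origin']);return o+d*((z-o[2])/d[:,2])[:,None]
if __name__=='__main__':
  for n,roi in(('top',(205,290,240,325)),('scene',(222,296,308,420))):
    f=optics.grab_frame(n);a=f['pixels'].astype(int);P=cloud(f)
    m=np.zeros((480,640),bool);m[roi[0]:roi[1],roi[2]:roi[3]]=1
    blk=(a.max(2)<60)&m
    k,l,s,c=cv2.connectedComponentsWithStats(blk.astype(np.uint8))
    i=1+np.argmax(s[1:,4]);ys,xs=np.where(l==i)
    q=plane(f,np.stack([xs,ys],1),.028)
    print(n,s[i],cv2.minAreaRect((q[:,:2]*1000).astype(np.float32)),q.mean(0).round(4))
    blue=(a[...,2]-a[...,0]>50)&m;ys,xs=np.where(blue)
    q=plane(f,np.stack([xs,ys],1),.025)
    print(' blue',cv2.minAreaRect((q[:,:2]*1000).astype(np.float32)))
    L=optics.trace(f,'longbox_lid')
E
python3 deck.py
```

```text
top [ 261  232   43   33 1186] ((538.5026245117188, -10.597557067871094), (75.25871276855469, 103.93509674072266), 5.925544738769531) [ 0.5383 -0.0106  0.028 ]
 blue ((537.7803955078125, -10.85614013671875), (160.80010986328125, 170.43099975585938), 5.996642112731934)
scene [ 334  238   62   33 1313] ((541.4085693359375, -11.115180969238281), (80.35013580322266, 110.42403411865234), 5.759194850921631) [ 0.5426 -0.0113  0.028 ]
 blue ((541.4679565429688, -11.311470031738281), (159.85992431640625, 168.40382385253906), 5.800832748413086)
```

```bash
python3 -m jog '[[0,0,0.4,0,0,0,1],[0.3,0.3,0.4,0,0,0,1],[0.6,0.6,0.4,0,0,0,1],[0.6,0.6,0.4,0,0,0.3,1],[0.6,0.6,0.4,0,0,0.3,1],[0.6,0.6,0.4,0,0,0.3,1],[0.6,0.6,0.4,0,0,0.3,1],[0.6,0.6,0.4,0,0,0.3,1],[0.6,0.6,0.4,0,0,0.3,1],[0.6,0.6,0.4,0,0,0.3,1]]'; python3 -c "
from h import *
o=status.get_obs();print([o[k].round(3) for k in('joints','tool_pos','tcp_rot')])"
```

```text
time_s: 2.18
tool_pos: [0.357, -0.419, 0.3472]
tcp_rot: [0.0, 0.929, 0.371, 0.0]
ft_force: [-1.1, -0.5, 0.0]
opening: 0.0917
[array([ 0.892,  0.246, -0.16 ,  1.551,  0.04 ,  1.347, -0.083]), array([ 0.357, -0.419,  0.347]), array([0.   , 0.929, 0.371, 0.   ])]
```

```bash
cat > st.py <<'E'
from h import *
o=status.get_obs();r=rot(o['tcp_rot']).as_matrix()
print('j',o['joints'].round(3),'p',o['tool_pos'].round(4),'tz',r[:,2].round(3),'ty',r[:,1].round(3),'yawy',np.degrees(np.arctan2(r[1,1],r[0,1])).round(1),'q',o['tcp_rot'].round(4),'open',o['opening'].round(4))
import json;open('log.txt','a').write(json.dumps([o['joints'].tolist(),o['tool_pos'].tolist(),o['tcp_rot'].tolist()])+'\n')
E
python3 -m jog '[[0.25,0.2,0,0,0,0.7,1],[0.5,0.43,0,0,0,0.7,1],[0.5,0.43,0,0,0,0.7,1],[0.5,0.43,0,0,0,0.7,1],[0.5,0.43,0,0,0,0.7,1],[0.5,0.43,0,0,0,0.7,1],[0.5,0.43,0,0,0,0.7,1],[0.5,0.43,0,0,0,0.7,1],[0.5,0.43,0,0,0,0.7,1],[0.5,0.43,0,0,0,0.7,1]]'; python3 st.py
python3 -m jog '[[0,0,0,-0.3,0,0,1],[0,0,0,-0.3,0,0,1],[0,0,0,-0.3,0,0,1],[0,0,0,-0.3,0,0,1],[0,0,0,-0.3,0,0,1]]'; python3 st.py
```

```text
time_s: 3.02
tool_pos: [0.5051, -0.2926, 0.346]
tcp_rot: [-0.0, 0.599, 0.801, -0.0]
ft_force: [0.2, 1.1, -0.6]
opening: 0.0916
time_s: 3.43
tool_pos: [0.5065, -0.2871, 0.3456]
tcp_rot: [0.141, 0.581, 0.779, -0.188]
ft_force: [-0.5, 0.9, -0.4]
opening: 0.0918Traceback (most recent call last):
  File "st.py", line 3, in <module>
    print('j',o['joints'].round(3),'p',o['tool_pos'].round(4),'tz',r[:,2].round(3),'ty',r[:,1].round(3),'yawy',np.degrees(np.arctan2(r[1,1],r[0,1])).round(1),'q',o['tcp_rot'].round(4),'open',o['opening'].round(4))
                                                                                                                                                                                               ^^^^^^^^^^^^^^^^^^
AttributeError: 'float' object has no attribute 'round'
Traceback (most recent call last):
  File "st.py", line 3, in <module>
    print('j',o['joints'].round(3),'p',o['tool_pos'].round(4),'tz',r[:,2].round(3),'ty',r[:,1].round(3),'yawy',np.degrees(np.arctan2(r[1,1],r[0,1])).round(1),'q',o['tcp_rot'].round(4),'open',o['opening'].round(4))
                                                                                                                                                                                               ^^^^^^^^^^^^^^^^^^
AttributeError: 'float' object has no attribute 'round'
```

```bash
sed -i "s/o\['opening'\].round(4)/round(o['opening'],4)/" st.py; python3 st.py
python3 -m jog '[[0,0,0,0.7,0,0,1],[0,0,0,0.7,0,0,1],[0,0,0,0.7,0,0,1],[0,0,0,0.7,0,0,1],[0,0,0,0.7,0,0,1],[0,0,0,0.7,0,0,1],[0,0,0,0.7,0,0,1],[0,0,0,0.7,0,0,1],[0,0,0,0.7,0,0,1]]'; python3 st.py
```

```text
j [ 0.459  0.238 -0.413  1.68   0.599  1.268  0.156] p [ 0.5065 -0.2871  0.3456] tz [ 0.002 -0.457 -0.889] ty [ 0.959  0.254 -0.129] yawy 14.8 q [ 0.1412  0.5811  0.7791 -0.188 ] open 0.0918
time_s: 4.18
tool_pos: [0.5054, -0.295, 0.3468]
tcp_rot: [-0.185, 0.572, 0.758, 0.251]
ft_force: [0.8, -0.1, -0.3]
opening: 0.0919
j [ 0.966  0.612 -0.448  1.199 -0.287  1.718  0.831] p [ 0.5054 -0.295   0.3468] tz [ 0.006  0.593 -0.805] ty [0.961 0.219 0.169] yawy 12.8 q [-0.1854  0.5722  0.7583  0.2512] open 0.0919
```

```bash
python3 -m jog '[[0,0,0,0.4,0,0,1],[0,0,0,0.4,0,0,1],[0,0,0,0.4,0,0,1],[0,0,0,0.4,0,0,1],[0,0,0,0.4,0,0,1],[0,0,0,0.4,0,0,1],[0,0,0,0.4,0,0,1]]'; python3 st.py
python3 - <<'E'
# fit kinematics
from h import *
import json,itertools
from scipy.optimize import least_squares
D=[json.loads(l) for l in open('log.txt')]
D+=[[[1.182,.435,.025,1.574,-.0116,1.134,-.0751],[.17599,-.59917,.22593],[-7.8e-4,.98981,.14239,-1.9e-4]],[[.892,.246,-.16,1.551,.04,1.347,-.083],[.357,-.419,.347],[0,.929,.371,0]]]
def fk(x,s,J):
    d1,L1,a,L2,b,L3,y0,y7=x
    T=R.from_euler('z',y0);p=np.array([0,0,d1])
    T=T*R.from_euler('z',s[0]*J[0])*R.from_euler('y',J[1]);
    T=T*R.from_euler('z',s[1]*J[2]);p=p+T.apply([a,0,L1]);T=T*R.from_euler('y',J[3]);p=p+T.apply([-a,0,0])
    T=T*R.from_euler('z',s[2]*J[4]);p=p+T.apply([0,0,L2]);T=T*R.from_euler('y',J[5])
    T=T*R.from_euler('z',s[3]*J[6]+y7);p=p+T.apply([b,0,L3]);return p,T
best=None
for s in itertools.product([1,-1],repeat=4):
  for y7 in(0,1.57,3.14,-1.57):
    def res(x):
        r=[]
        for J,p,q in D:
            P,T=fk(x,s,J);r+=list((P-p)*3);r+=list((T.inv()*rot(q)).as_rotvec())
        return np.array(r)
    o=least_squares(res,[.3,.4,0,.4,0,.3,0,y7])
    if best is None or o.cost<best[0]: best=(o.cost,s,o.x);
print(best[0],best[1],best[2].round(4))
E
```

```text
time_s: 4.77
tool_pos: [0.5055, -0.2934, 0.3438]
tcp_rot: [-0.352, 0.487, 0.645, 0.471]
ft_force: [0.1, 0.1, 0.5]
opening: 0.0918
j [ 1.086  0.932 -0.545  1.083 -0.592  1.971  0.817] p [ 0.5055 -0.2934  0.3438] tz [ 0.004  0.952 -0.307] ty [0.961 0.081 0.265] yawy 4.8 q [-0.3524  0.4869  0.6454  0.4714] open 0.0918
0.006237057917717197 (-1, -1, -1, -1) [ 0.262   0.5326  0.0363  0.3846 -0.0064  0.372  -0.072   1.5133]
```

```bash
cat > tgt.py <<'E'
from h import *
def pose(grasp,yawx,dyaw,tilt,back=.019):
    """jaw along yawx deg; tool z tilted 'tilt' deg from down toward dyaw deg"""
    c=lambda a:np.array([np.cos(np.radians(a)),np.sin(np.radians(a)),0])
    t=np.radians(tilt);z=c(dyaw)*np.sin(t)-np.array([0,0,1])*np.cos(t)
    y=c(yawx);x=np.cross(y,z);M=R.from_matrix(np.stack([x,y,z],1))
    return np.array(grasp)+back*z,M
def delta(p,M):
    o=status.get_obs();r0=rot(o['tcp_rot'])
    s=(p-o['tool_pos'])/.3;w=(M*r0.inv()).as_rotvec()/(np.pi/2)
    print('shift',s.round(3),'turn',w.round(3),'deg',np.linalg.norm(w*90).round(1),'target',np.round(p,4),'now',o['tool_pos'].round(4))
E
python3 - <<'E'
from tgt import *
d=np.array([np.cos(np.radians(-72.9)),np.sin(np.radians(-72.9)),0])
g=np.array([.5077,-.288,.036])+.012*d
p,M=pose(g,17.1,-72.9,-25); delta(p-0.12*M.as_matrix()[:,2],M)
E
```

```text
shift [ 0.061 -0.156 -0.721] turn [-0.534  0.061  0.059] deg 48.6 target [ 0.5238 -0.3403  0.1275] now [ 0.5055 -0.2934  0.3438]
```

```bash
python3 -m jog '[[0,-0.05,0,-0.27,0.03,0.03,1],[0.03,-0.1,-0.1,-0.534,0.061,0.059,1],[0.06,-0.156,-0.2,-0.534,0.061,0.059,1],[0.061,-0.156,-0.3,-0.534,0.061,0.059,1],[0.061,-0.156,-0.5,-0.534,0.061,0.059,1],[0.061,-0.156,-0.721,-0.534,0.061,0.059,1],[0.061,-0.156,-0.721,-0.534,0.061,0.059,1],[0.061,-0.156,-0.721,-0.534,0.061,0.059,1],[0.061,-0.156,-0.721,-0.534,0.061,0.059,1]]'; python3 st.py
python3 - <<'E'
from tgt import *
d=np.array([np.cos(np.radians(-72.9)),np.sin(np.radians(-72.9)),0])
g=np.array([.5077,-.288,.036])+.012*d
p,M=pose(g,17.1,-72.9,-25); delta(p-0.12*M.as_matrix()[:,2],M);delta(p,M)
f=optics.grab_frame('wrist');save(f,'w1.png')
E
```

```text
time_s: 5.52
tool_pos: [0.5253, -0.3359, 0.1335]
tcp_rot: [-0.174, 0.576, 0.788, 0.127]
ft_force: [-0.2, -0.4, -0.0]
opening: 0.0919
j [ 0.838  0.777 -0.381  1.324 -0.026  1.405  0.833] p [ 0.5253 -0.3359  0.1335] tz [-0.128  0.401 -0.907] ty [ 0.953  0.303 -0.001] yawy 17.7 q [-0.1742  0.5764  0.7882  0.127 ] open 0.0919
shift [-0.005 -0.015 -0.02 ] turn [ 0.001 -0.    -0.006] deg 0.6 target [ 0.5238 -0.3403  0.1275] now [ 0.5253 -0.3359  0.1335]
shift [-0.055  0.147 -0.383] turn [ 0.001 -0.    -0.006] deg 0.6 target [ 0.5089 -0.2918  0.0188] now [ 0.5253 -0.3359  0.1335]
```

View pics/w1.png

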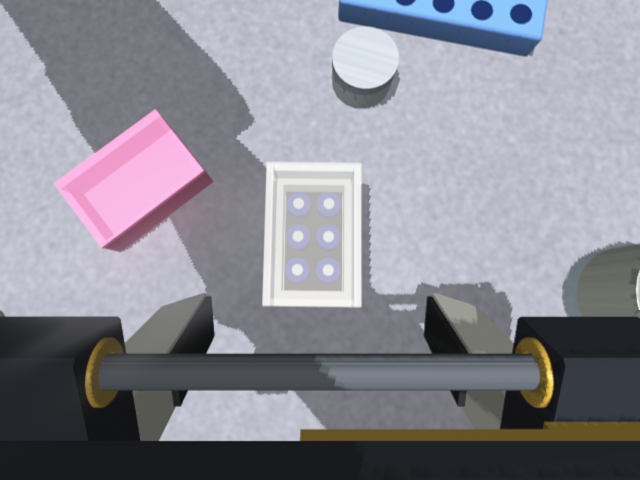

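```bash
cat > a.py <<'E'
from tgt import *
d=np.array([np.cos(np.radians(-72.9)),np.sin(np.radians(-72.9)),0])
g=np.array([.5077,-.288,.036])+.012*d
p,M=pose(g,17.1,-72.9,-25);delta(p,M)
E
python3 a.py
python3 -m jog '[[0,0,0,0,0,0,1]]'; python3 a.py
```

```text
shift [-0.055  0.155 -0.384] turn [ 0.002  0.001 -0.004] deg 0.4 target [ 0.5089 -0.2918  0.0188] now [ 0.5254 -0.3382  0.1341]
time_s: 5.65
tool_pos: [0.5254, -0.3401, 0.1337]
tcp_rot: [-0.173, 0.579, 0.787, 0.127]
ft_force: [0.8, -0.9, 0.0]
opening: 0.0917
shift [-0.055  0.161 -0.383] turn [ 0.002  0.001 -0.002] deg 0.3 target [ 0.5089 -0.2918  0.0188] now [ 0.5254 -0.3401  0.1337]
```

```bash
python3 -m jog '[[-0.01,0.03,-0.08,0,0,0,1],[-0.02,0.06,-0.15,0,0,0,1],[-0.03,0.09,-0.22,0,0,0,1],[-0.04,0.12,-0.29,0,0,0,1],[-0.05,0.147,-0.35,0,0,0,1],[-0.05,0.147,-0.35,0,0,0,1]]'; python3 a.py
```

```text
time_s: 6.15
tool_pos: [0.508, -0.2935, 0.0239]
tcp_rot: [-0.177, 0.579, 0.786, 0.127]
ft_force: [-1.2, 0.3, 0.2]
opening: 0.0917
shift [ 0.003  0.006 -0.017] turn [-0.001 -0.003 -0.003] deg 0.4 target [ 0.5089 -0.2918  0.0188] now [ 0.508  -0.2935  0.0239]
```

```bash
python3 -m jog '[[0.003,0.006,-0.014,0,0,0,1],[0.003,0.006,-0.014,0,0,0,-1],[0.003,0.006,-0.014,0,0,0,-1],[0.003,0.006,-0.014,0,0,0,-1],[0.003,0.006,-0.014,0,0,0,-1],[0.003,0.006,-0.014,0,0,0,-1],[0.003,0.006,-0.014,0,0,0,-1],[0.003,0.006,-0.014,0,0,0,-1]]' 36; python3 a.py
python3 -c "
from h import *
save(optics.grab_frame('scene'),'s2.png')"
```

```text
time_s: 6.82
tool_pos: [0.5101, -0.2921, 0.0217]
tcp_rot: [-0.175, 0.578, 0.787, 0.127]
ft_force: [-2.2, -2.9, 5.4]
opening: 0.0596
shift [-0.004  0.001 -0.01 ] turn [ 0.001 -0.001 -0.004] deg 0.4 target [ 0.5089 -0.2918  0.0188] now [ 0.5101 -0.2921  0.0217]
```

View pics/s2.png

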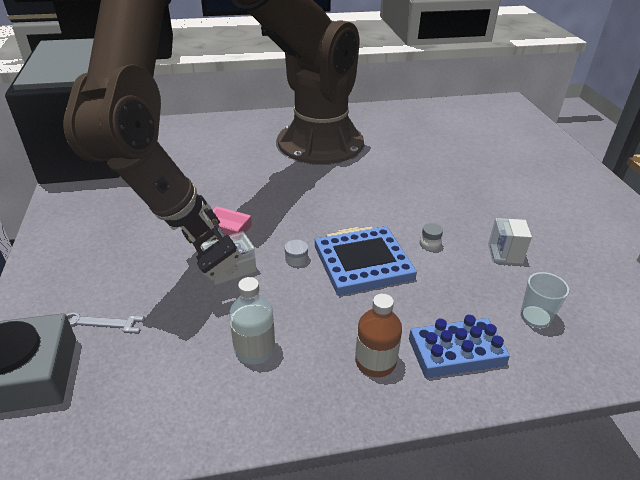

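```bash
cat > b.py <<'E'
from tgt import *
p,M=pose([.514,-.306,.13],17.1,-72.9,65);delta(p,M)
E
python3 -m jog '[[0,0,0.06,0,0,0,-1],[0,0,0.12,0,0,0,-1],[0,0,0.2,0,0,0,-1],[0,0,0.3,0,0,0,-1],[0,0,0.4,0,0,0,-1],[0,0,0.4,0,0,0,-1]]';python3 b.py
```

```text
time_s: 7.37
tool_pos: [0.5133, -0.2922, 0.1468]
tcp_rot: [-0.171, 0.578, 0.788, 0.128]
ft_force: [2.0, -0.3, -2.6]
opening: 0.0599
shift [ 0.019 -0.101 -0.083] turn [-0.952 -0.294 -0.005] deg 89.6 target [ 0.5191 -0.3225  0.122 ] now [ 0.5133 -0.2922  0.1468]
```

```bash
python3 -m jog '[[0,0,0.1,-0.07,-0.02,0,-1],[0,-0.02,0.1,-0.14,-0.043,0,-1],[0,-0.02,0.1,-0.21,-0.065,0,-1],[0,-0.04,0.1,-0.28,-0.086,0,-1],[0,-0.05,0.1,-0.35,-0.108,0,-1],[0,-0.06,0.1,-0.42,-0.13,0,-1],[0,-0.07,0.1,-0.49,-0.151,0,-1],[0,-0.08,0.1,-0.56,-0.173,0,-1],[0,-0.09,0.1,-0.63,-0.195,0,-1],[0,-0.1,0.1,-0.7,-0.216,0,-1]]';python3 st.py;python3 b.py
```

```text
time_s: 8.2
tool_pos: [0.5089, -0.32, 0.1703]
tcp_rot: [0.251, 0.563, 0.764, -0.192]
ft_force: [-1.5, -0.5, -3.2]
opening: 0.0599
j [ 0.153  0.341 -0.043  2.115  1.052  0.708 -0.423] p [ 0.5089 -0.32    0.1703] tz [ 0.168 -0.576 -0.8  ] ty [ 0.956  0.293 -0.01 ] yawy 17.0 q [ 0.2514  0.5627  0.7638 -0.1918] open 0.0599
shift [ 0.034 -0.008 -0.161] turn [-0.297 -0.098  0.002] deg 28.1 target [ 0.5191 -0.3225  0.122 ] now [ 0.5089 -0.32    0.1703]
```

```bash
python3 -m jog '[[0.01,0,0,-0.07,-0.023,0,-1],[0.02,0,0,-0.14,-0.046,0,-1],[0.03,0,0,-0.21,-0.07,0,-1],[0.034,0,0,-0.297,-0.098,0,-1],[0.034,-0.008,0,-0.297,-0.098,0,-1],[0.034,-0.008,0,-0.297,-0.098,0,-1],[0.034,-0.008,0,-0.297,-0.098,0,-1]]';python3 st.py;python3 b.py
python3 - <<'E'
from m import *
f=optics.grab_frame('scene');save(f,'s3.png');P=cloud(f)
g=optics.grab_frame('wrist');save(g,'w3.png')
m=box(P,.02,.26,(.51,-.29),.12)
print(np.percentile(P[m][:,2],[0,.5,1,2,5]))
E
```

```text
time_s: 8.78
tool_pos: [0.5185, -0.3226, 0.168]
tcp_rot: [0.428, 0.503, 0.68, -0.32]
ft_force: [-0.3, 0.4, -2.4]
opening: 0.0597
j [-0.15   0.579  0.039  2.296  1.607  1.078 -1.27 ] p [ 0.5185 -0.3226  0.168 ] tz [ 0.26  -0.865 -0.429] ty [ 0.957  0.29  -0.005] yawy 16.8 q [ 0.4277  0.5028  0.6796 -0.3201] open 0.0597
shift [ 0.002  0.001 -0.153] turn [-0.004 -0.004  0.003] deg 0.6 target [ 0.5191 -0.3225  0.122 ] now [ 0.5185 -0.3226  0.168 ]
[0.02017499 0.02669917 0.02874719 0.12152967 0.13190104]
```

View pics/s3.png

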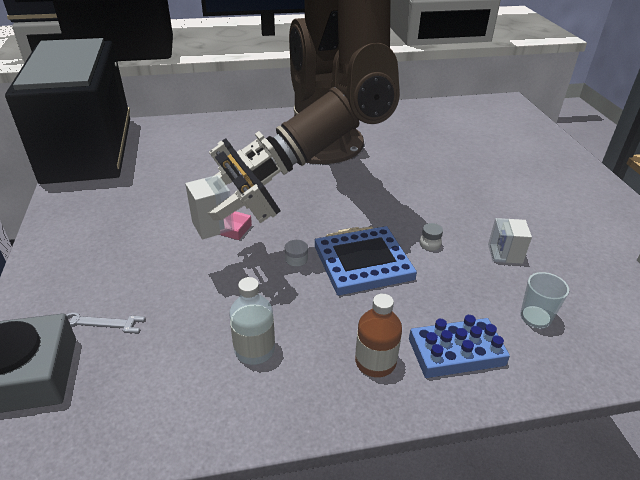

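View pics/w3.png

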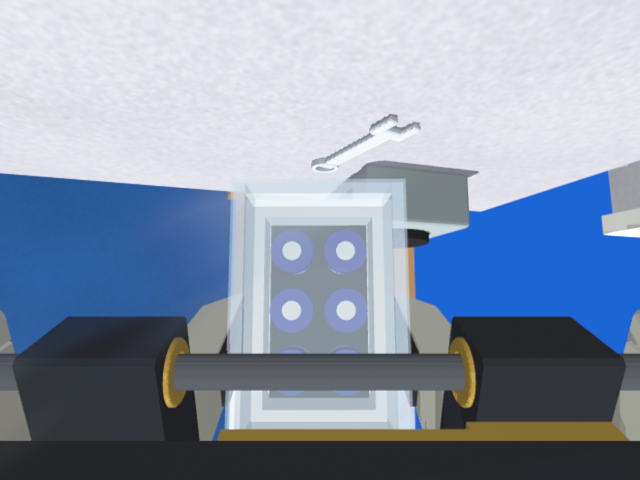

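Scene shows the box upright in the gripper at (208,205), lid shut (the wrist view shows six vials and an even rim). Check that it is level and how high its lower end is.

```bash
python3 - <<'E'
from m import *
for n in('top','scene'):
    f=optics.grab_frame(n);P=cloud(f);a=f['pixels'].astype(int)
    w=(a.min(2)>110)&(a.max(2)-a.min(2)<30)
    m=box(P,.10,.25,(.52,-.31),.09)&w
    q=P[m]; 
    if n=='top':
        q=q[q[:,2]>np.percentile(q[:,2],40)]
        print(len(q)); k=abs(q[:,2]-np.median(q[:,2]))<.012;q=q[k]
        A=np.c_[q[:,:2]-q[:,:2].mean(0),np.ones(len(q))];s=np.linalg.lstsq(A,q[:,2],rcond=None)[0];print('slope deg',np.degrees(s[:2]),'z',s[2],cv2.minAreaRect((q[:,:2]*1000).astype(np.float32)))
    else: print(len(q),np.percentile(q[:,2],[0,1,3,97,99,100]).round(3))
E
```

```text
813
slope deg [0.20387029 0.51714858] z 0.21345567129461668 ((539.9404296875, -302.4463195800781), (114.85736846923828, 69.23823547363281), 22.469532012939453)
1139 [0.121 0.129 0.181 0.242 0.243 0.245]
```

```bash
python3 -m jog '[[0,0,-0.08,0,0,0,-1],[0,0,-0.16,0,0,0,-1],[0,0,-0.24,0,0,0,-1],[0,0,-0.31,0,0,0,-1],[0,0,-0.36,0,0,0,-1],[0,0,-0.375,0,0,0,-1],[0,0,-0.375,0,0,0,-1],[0,0,-0.375,0,0,0,-1]]';python3 st.py
```

```text
time_s: 9.65
tool_pos: [0.519, -0.3245, 0.0589]
tcp_rot: [0.431, 0.505, 0.677, -0.32]
ft_force: [-0.4, 0.5, -2.3]
opening: 0.0601
j [-0.133  0.842  0.021  2.294  1.741  1.116 -1.569] p [ 0.519  -0.3245  0.0589] tz [ 0.26  -0.867 -0.425] ty [0.958 0.286 0.002] yawy 16.6 q [ 0.4306  0.5045  0.6766 -0.3197] open 0.0601
```

```bash
python3 -m jog '[[0,0,-0.01,0,0,0,-1],[0,0,-0.02,0,0,0,-1],[0,0,-0.03,0,0,0,-1],[0,0,-0.03,0,0,0,-1],[0,0,-0.03,0,0,0,-1]]';python3 -m jog '[[0,0,-0.004,0,0,0,-1],[0,0,-0.004,0,0,0,-1]]'
```

```text
time_s: 10.07
tool_pos: [0.5189, -0.3238, 0.0488]
tcp_rot: [0.43, 0.504, 0.677, -0.32]
ft_force: [1.3, -0.2, -3.1]
opening: 0.0599
time_s: 10.23
tool_pos: [0.519, -0.324, 0.0483]
tcp_rot: [0.431, 0.504, 0.677, -0.32]
ft_force: [-1.2, 2.7, 3.2]
opening: 0.0599
```

```bash
python3 -m jog '[[0,0,0,0,0,0,1],[0,0,0,0,0,0,1],[0,0,0,0,0,0,1],[0,0,0,0,0,0,1],[0,0,0,0,0,0,1],[-0.02,0.07,0.035,0,0,0,1],[-0.05,0.17,0.085,0,0,0,1],[-0.09,0.29,0.15,0,0,0,1],[-0.13,0.43,0.25,0,0,0,1],[-0.13,0.43,0.4,0,0,0,1]]';python3 st.py
python3 - <<'E'
from m import *
for n in('scene','top'):
    f=optics.grab_frame(n);P=cloud(f);save(f,n+'4.png')
    q=P[box(P,.075,.11,(.52,-.31),.08)]
    print(n,len(q),np.median(q[:,2]),cv2.minAreaRect((q[:,:2]*1000).astype(np.float32)))
E
```

```text
time_s: 11.07
tool_pos: [0.4805, -0.1913, 0.1542]
tcp_rot: [0.429, 0.502, 0.681, -0.318]
ft_force: [2.1, 0.1, 0.1]
opening: 0.0917
j [-0.377  0.601 -0.102  2.335  1.332  1.225 -1.359] p [ 0.4805 -0.1913  0.1542] tz [ 0.264 -0.864 -0.43 ] ty [ 0.956  0.294 -0.003] yawy 17.1 q [ 0.4288  0.5017  0.6805 -0.3184] open 0.0917
scene 865 0.08920483773677679 ((517.4508056640625, -311.4761962890625), (64.36125946044922, 65.53579711914062), 17.770353317260742)
top 671 0.0897843926130526 ((516.6349487304688, -311.08856201171875), (60.17694854736328, 64.82164001464844), 17.235820770263672)
```

View pics/scene4.png

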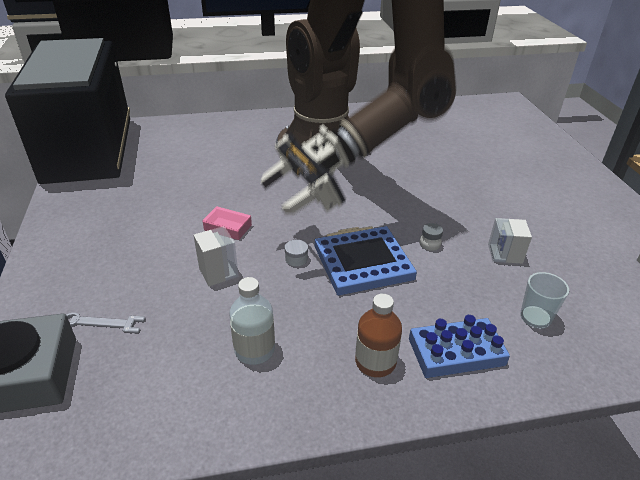

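View pics/top4.png

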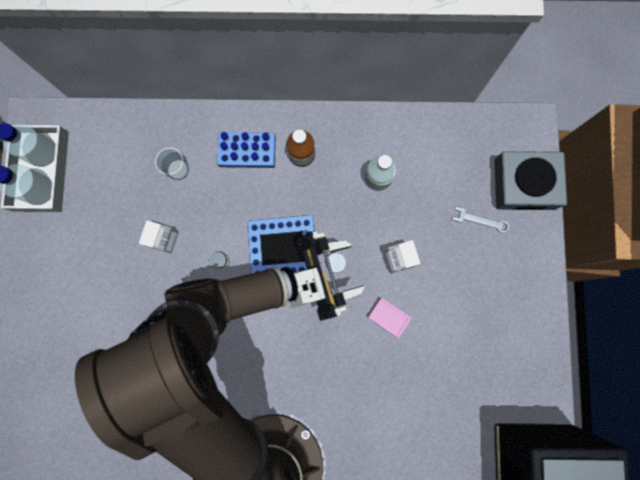

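```bash
cat > c.py <<'E'
from tgt import *
p,M=pose([.5158,-.3072,.063],17.2,-72.8,-20)
tz=M.as_matrix()[:,2]
for k in(.13,0): delta(p-k*tz,M)
E
python3 -m jog '[[0,-0.05,0.14,0,0,0,1],[0,-0.1,0.28,0.08,0.025,0,1],[0,-0.2,0.42,0.16,0.05,0,1],[0.1,-0.3,0.5,0.23,0.07,0,1],[0.17,-0.4,0.5,0.31,0.1,0,1],[0.17,-0.5,0.5,0.39,0.12,0,1],[0.17,-0.5,0.5,0.47,0.145,0,1],[0.17,-0.5,0.5,0.54,0.168,0,1],[0.17,-0.5,0.5,0.62,0.19,0,1],[0.17,-0.5,0.5,0.7,0.217,0,1]]';python3 st.py;python3 c.py
```

```text
time_s: 12.0
tool_pos: [0.531, -0.3479, 0.307]
tcp_rot: [0.145, 0.589, 0.785, -0.127]
ft_force: [0.1, 0.5, 0.1]
opening: 0.0918
j [0.29  0.263 0.012 1.693 0.392 1.024 0.407] p [ 0.531  -0.3479  0.307 ] tz [ 0.079 -0.369 -0.926] ty [ 0.961  0.274 -0.028] yawy 15.9 q [ 0.145   0.5889  0.785  -0.1265] open 0.0918
shift [-0.013  0.015 -0.466] turn [0.454 0.117 0.007] deg 42.2 target [ 0.527  -0.3435  0.1673] now [ 0.531  -0.3479  0.307 ]
shift [-0.057  0.156 -0.873] turn [0.454 0.117 0.007] deg 42.2 target [ 0.5139 -0.301   0.0451] now [ 0.531  -0.3479  0.307 ]
```

```bash
python3 -m jog '[[0,0,-0.05,0.08,0.02,0,1],[0,0,-0.1,0.16,0.04,0,1],[-0.01,0.01,-0.15,0.24,0.06,0,1],[-0.01,0.01,-0.2,0.32,0.08,0,1],[-0.01,0.01,-0.28,0.4,0.1,0,1],[-0.013,0.015,-0.35,0.454,0.117,0.007,1],[-0.013,0.015,-0.43,0.454,0.117,0.007,1],[-0.013,0.015,-0.466,0.454,0.117,0.007,1],[-0.013,0.015,-0.466,0.454,0.117,0.007,1],[-0.013,0.015,-0.466,0.454,0.117,0.007,1]]';python3 c.py;python3 -c "
from h import *
save(optics.grab_frame('wrist'),'w5.png')"; python3 c.py
```

```text
time_s: 12.83
tool_pos: [0.5269, -0.3411, 0.1666]
tcp_rot: [-0.14, 0.584, 0.793, 0.102]
ft_force: [0.8, 0.2, 1.0]
opening: 0.0918
shift [ 0.    -0.008  0.002] turn [ 0.001 -0.001 -0.001] deg 0.2 target [ 0.527  -0.3435  0.1673] now [ 0.5269 -0.3411  0.1666]
shift [-0.043  0.134 -0.405] turn [ 0.001 -0.001 -0.001] deg 0.2 target [ 0.5139 -0.301   0.0451] now [ 0.5269 -0.3411  0.1666]
shift [-0.002 -0.007 -0.002] turn [ 0.002  0.001 -0.001] deg 0.2 target [ 0.527  -0.3435  0.1673] now [ 0.5276 -0.3412  0.1678]
shift [-0.046  0.134 -0.409] turn [ 0.002  0.001 -0.001] deg 0.2 target [ 0.5139 -0.301   0.0451] now [ 0.5276 -0.3412  0.1678]
```

View pics/w5.png

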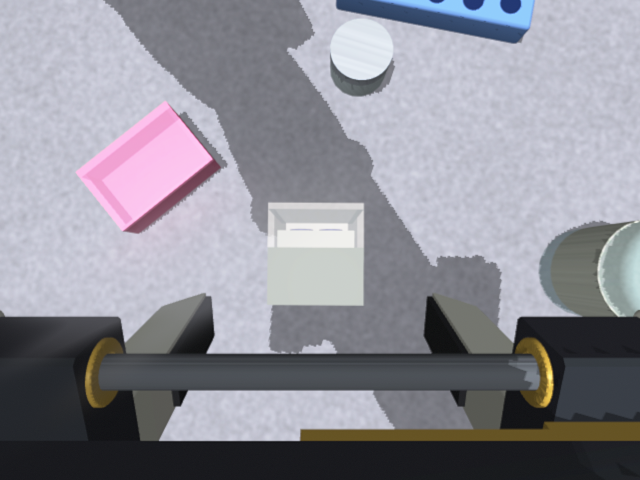

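```bash
python3 -m jog '[[-0.01,0.027,-0.08,0,0,0,1],[-0.02,0.053,-0.16,0,0,0,1],[-0.03,0.08,-0.24,0,0,0,1],[-0.037,0.107,-0.32,0,0,0,1],[-0.043,0.125,-0.38,0,0,0,1],[-0.046,0.132,-0.405,0,0,0,1],[-0.046,0.132,-0.405,0,0,0,1],[-0.046,0.132,-0.405,0,0,0,1]]';python3 c.py
```

```text
time_s: 13.55
tool_pos: [0.5141, -0.3027, 0.0465]
tcp_rot: [-0.138, 0.584, 0.793, 0.102]
ft_force: [1.0, -0.5, 0.6]
opening: 0.0917
shift [ 0.043 -0.136  0.403] turn [ 0.003  0.001 -0.001] deg 0.3 target [ 0.527  -0.3435  0.1673] now [ 0.5141 -0.3027  0.0465]
shift [-0.001  0.006 -0.004] turn [ 0.003  0.001 -0.001] deg 0.3 target [ 0.5139 -0.301   0.0451] now [ 0.5141 -0.3027  0.0465]
```

```bash
python3 -m jog '[[0,0.005,-0.003,0,0,0,1],[0,0.005,-0.003,0,0,0,-1],[0,0.005,-0.003,0,0,0,-1],[0,0.005,-0.003,0,0,0,-1],[0,0.005,-0.003,0,0,0,-1],[0,0.005,-0.003,0,0,0,-1],[0,0.005,-0.003,0,0,0,-1],[0,0.005,-0.003,0,0,0,-1]]' 36; python3 c.py
python3 -m jog '[[0,0.005,0.03,0,0,0,-1],[0,0.005,0.1,0,0,0,-1],[0,0.005,0.2,0,0,0,-1],[0,0.005,0.3,0,0,0,-1],[0,0.005,0.4,0,0,0,-1],[0,0.005,0.5,0,0,0,-1],[0,0.005,0.5,0,0,0,-1]]'; python3 st.py
```

```text
time_s: 14.22
tool_pos: [0.5129, -0.301, 0.0437]
tcp_rot: [-0.14, 0.584, 0.793, 0.102]
ft_force: [-1.0, -1.3, 1.3]
opening: 0.0598
shift [ 0.047 -0.142  0.412] turn [ 0.002 -0.001 -0.   ] deg 0.2 target [ 0.527  -0.3435  0.1673] now [ 0.5129 -0.301   0.0437]
shift [ 0.003 -0.     0.005] turn [ 0.002 -0.001 -0.   ] deg 0.2 target [ 0.5139 -0.301   0.0451] now [ 0.5129 -0.301   0.0437]
time_s: 14.8
tool_pos: [0.5155, -0.3003, 0.2001]
tcp_rot: [-0.135, 0.584, 0.794, 0.102]
ft_force: [1.6, 0.2, -2.0]
opening: 0.0596
j [ 0.628  0.584 -0.088  1.441 -0.181  1.377  0.907] p [ 0.5155 -0.3003  0.2001] tz [-0.095  0.32  -0.943] ty [0.955 0.297 0.005] yawy 17.2 q [-0.1351  0.5842  0.7937  0.1023] open 0.0596
```

```bash
cat > d.py <<'E'
from tgt import *
import sys
h=float(sys.argv[1])
d=np.array([np.cos(np.radians(-84.1)),np.sin(np.radians(-84.1)),0])
g=np.array([.540,-.011,.056+h])-.0166*d
p,M=pose(g,5.9,-84.1,70);delta(p,M)
E
python3 -m jog '[[0,0.02,0.1,-0.07,-0.022,0,-1],[0,0.05,0.2,-0.14,-0.043,0,-1],[0,0.1,0.2,-0.21,-0.065,0,-1],[0,0.15,0.2,-0.28,-0.086,0,-1],[0,0.25,0.2,-0.35,-0.108,0,-1],[0,0.35,0.2,-0.42,-0.13,0,-1],[0,0.45,0.2,-0.49,-0.151,0,-1],[0,0.55,0.2,-0.56,-0.173,0,-1],[0,0.65,0.2,-0.63,-0.195,0,-1],[0,0.75,0.2,-0.7,-0.216,0,-1]]';python3 st.py;python3 d.py 0.1
```

```text
time_s: 15.63
tool_pos: [0.5123, -0.0828, 0.2541]
tcp_rot: [0.264, 0.561, 0.758, -0.2]
ft_force: [0.6, -0.5, -4.3]
opening: 0.06
j [-0.299  0.25  -0.142  2.004  0.783  1.155 -0.569] p [ 0.5123 -0.0828  0.2541] tz [ 0.176 -0.6   -0.78 ] ty [ 0.957  0.29  -0.007] yawy 16.8 q [ 0.2642  0.5613  0.7583 -0.2002] open 0.06
shift [ 0.093  0.235 -0.349] turn [-0.34  -0.073 -0.117] deg 33.1 target [ 0.5401 -0.0122  0.1495] now [ 0.5123 -0.0828  0.2541]
```

```bash
python3 -m jog '[[0.03,0.05,0,-0.07,-0.015,-0.023,-1],[0.05,0.1,0,-0.14,-0.03,-0.047,-1],[0.07,0.15,0,-0.2,-0.045,-0.07,-1],[0.09,0.2,0,-0.27,-0.06,-0.093,-1],[0.093,0.235,-0.05,-0.34,-0.073,-0.117,-1],[0.093,0.235,-0.15,-0.34,-0.073,-0.117,-1],[0.093,0.235,-0.25,-0.34,-0.073,-0.117,-1],[0.093,0.235,-0.349,-0.34,-0.073,-0.117,-1],[0.093,0.235,-0.349,-0.34,-0.073,-0.117,-1],[0.093,0.235,-0.349,-0.34,-0.073,-0.117,-1]]';python3 st.py;python3 d.py 0.1
cat > look.py <<'E'
from m import *
import sys
tag=sys.argv[1];zl,zh,cx,cy=map(float,sys.argv[2:6])
for n in('top','scene'):
    f=optics.grab_frame(n);P=cloud(f);a=f['pixels'].astype(int);save(f,n+tag+'.png')
    w=(a.min(2)>90)&(a.max(2)-a.min(2)<40)
    q=P[box(P,zl,zh,(cx,cy),.07)&w]
    if len(q)<20: print(n,len(q));continue
    A=np.c_[q[:,:2]-q[:,:2].mean(0),np.ones(len(q))];s=np.linalg.lstsq(A,q[:,2],rcond=None)[0]
    print(n,len(q),'z',np.median(q[:,2]).round(4),'slope',np.degrees(s[:2]).round(1),cv2.minAreaRect((q[:,:2]*1000).astype(np.float32)))
E
python3 look.py 6 .17 .21 .54 -.01
```

```text
time_s: 16.47
tool_pos: [0.5399, -0.0127, 0.1475]
tcp_rot: [0.422, 0.548, 0.61, -0.385]
ft_force: [-0.3, -0.4, -1.2]
opening: 0.0598
j [-0.622  0.815 -0.071  1.843  0.938  1.537 -1.187] p [ 0.5399 -0.0127  0.1475] tz [ 0.093 -0.934 -0.346] ty [ 0.995  0.102 -0.008] yawy 5.9 q [ 0.4223  0.5481  0.6104 -0.3854] open 0.0598
shift [0.001 0.002 0.007] turn [-0.002 -0.005  0.001] deg 0.5 target [ 0.5401 -0.0122  0.1495] now [ 0.5399 -0.0127  0.1475]
top 1313 z 0.1926 slope [ 2.  -3.7] ((539.0849609375, 0.689422607421875), (97.67969512939453, 109.77982330322266), 5.740179538726807)
scene 1546 z 0.1925 slope [-11.4  -0.3] ((541.584228515625, 0.10218429565429688), (98.9894790649414, 111.30418395996094), 5.047114372253418)
```

View pics/scene6.png

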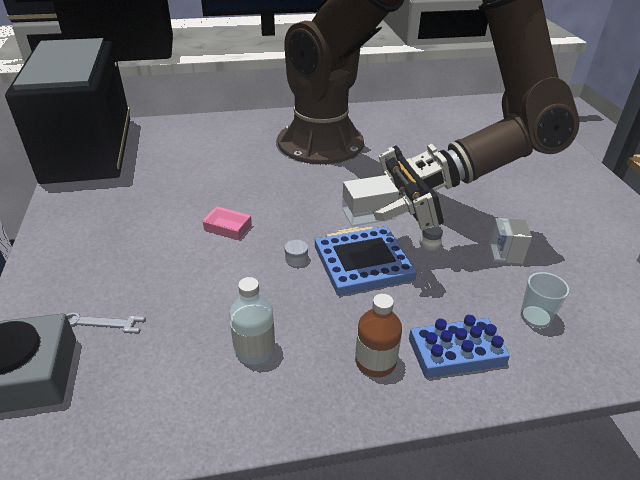

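View pics/top6.png

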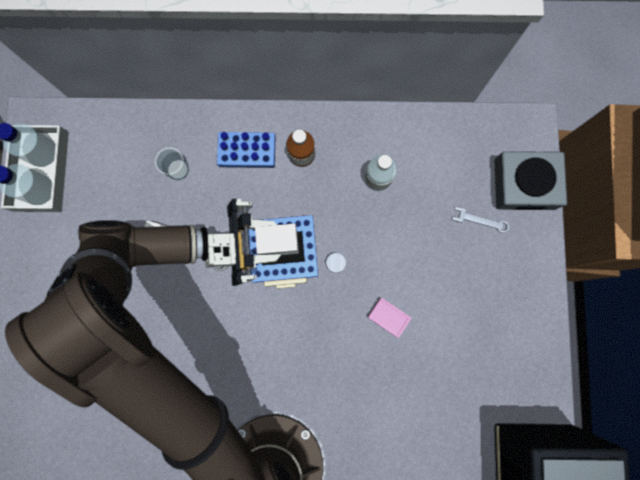

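```bash
cat > face.py <<'E'
from deck import *
import sys
# top face (bright white) of a box in hand: face.py z cx cy [r]
z,cx,cy=map(float,sys.argv[1:4]);r=float(sys.argv[4]) if len(sys.argv)>4 else .06
f=optics.grab_frame('top');P=cloud(f);a=f['pixels'].astype(int)
m=(abs(P[...,2]-z)<.015)&(np.hypot(P[...,0]-cx,P[...,1]-cy)<r)&(a.min(2)>185)
k,l,s,c=cv2.connectedComponentsWithStats(m.astype(np.uint8),connectivity=4);i=1+np.argmax(s[1:,4])
q=P[l==i];ys,xs=np.where(l==i)
A=np.c_[q[:,:2]-q[:,:2].mean(0),np.ones(len(q))];sl=np.linalg.lstsq(A,q[:,2],rcond=None)[0]
print(len(q),'z',np.median(q[:,2]).round(4),'slope',np.degrees(sl[:2]).round(1))
w=plane(f,np.stack([xs,ys],1),np.median(q[:,2]))
rc=cv2.minAreaRect((w[:,:2]*1000).astype(np.float32));print(rc)
b=cv2.boxPoints(rc)
# long-axis direction & ends
print(b.round(1).tolist())
x0,y0=xs.min()-20,ys.min()-20
cr=f['pixels'][y0:ys.max()+20,x0:xs.max()+20];cv2.imwrite('pics/face_%d.png'%f['shot'],cv2.resize(cr,None,fx=6,fy=6,interpolation=0)[...,::-1]);print('face_%d.png'%f['shot'])
E
python3 face.py .19 .54 -.015
```

```text
1059 z 0.1952 slope [-0.5  0.6]
((543.9685668945312, -9.562328338623047), (66.1006851196289, 90.090087890625), 5.140508651733398)
[[507.0, 32.29999923706055], [515.0999755859375, -57.400001525878906], [580.9000244140625, -51.5], [572.9000244140625, 38.29999923706055]]
face_19.png
```

```bash
ls pics|grep face
```

```text
face_19.png
```

View pics/face_19.png

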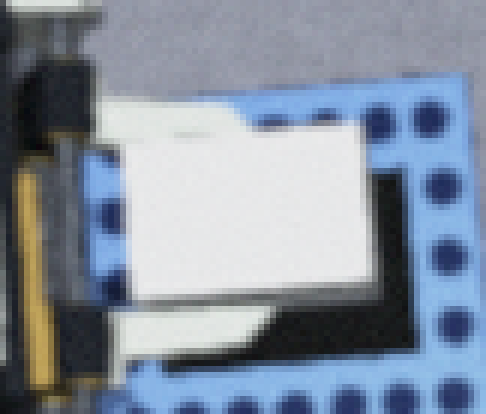

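```bash
python3 -m jog '[[0,0,-0.08,0,0,0,-1],[0,0,-0.16,0,0,0,-1],[0,0,-0.23,0,0,0,-1],[0,0,-0.26,0,0,0,-1],[0,0,-0.27,0,0,0,-1],[0,0,-0.27,0,0,0,-1]]';python3 st.py;python3 d.py 0.015;python3 face.py .11 .54 -.015; python3 - <<'E'
from h import *
f=optics.grab_frame('scene');save(f,'scene7.png');cv2.imwrite('pics/s7c.png',cv2.resize(f['pixels'][190:310,300:440],None,fx=5,fy=5,interpolation=2)[...,::-1])
E
```

```text
time_s: 17.12
tool_pos: [0.5407, -0.0126, 0.0679]
tcp_rot: [0.423, 0.549, 0.61, -0.384]
ft_force: [0.4, 0.7, -2.3]
opening: 0.0599
j [-0.624  0.95  -0.068  1.83   0.954  1.465 -1.289] p [ 0.5407 -0.0126  0.0679] tz [ 0.094 -0.933 -0.347] ty [ 0.995  0.102 -0.004] yawy 5.8 q [ 0.4229  0.5493  0.6098 -0.3841] open 0.0599
shift [-0.002  0.001 -0.011] turn [-0.003 -0.003  0.001] deg 0.4 target [ 0.5401 -0.0122  0.0645] now [ 0.5407 -0.0126  0.0679]
923 z 0.1134 slope [-0.3  0.3]
((541.580322265625, -9.384552001953125), (60.7259521484375, 90.1834945678711), 5.503071308135986)
[[507.0, 32.599998474121094], [515.7000122070312, -57.20000076293945], [576.0999755859375, -51.400001525878906], [567.5, 38.400001525878906]]
face_20.png
```

View pics/s7c.png

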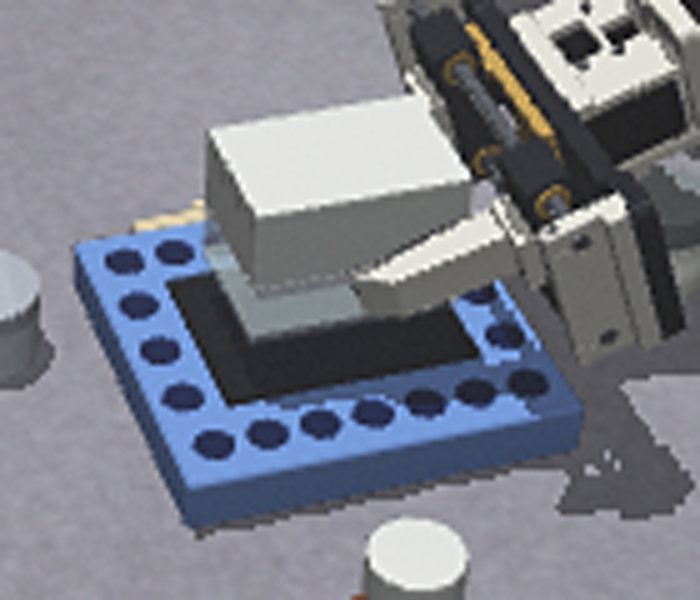

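```bash
python3 - <<'E'
from deck import *
f=optics.grab_frame('scene');P=cloud(f);a=f['pixels'].astype(int)
print(a[220,360],a[232,395],a[240,370])
m=(abs(P[...,2]-.113)<.01)&(np.hypot(P[...,0]-.54,P[...,1]+.012)<.06)&(a.min(2)>170)
k,l,s,c=cv2.connectedComponentsWithStats(m.astype(np.uint8),connectivity=4);i=1+np.argmax(s[1:,4])
q=P[l==i];ys,xs=np.where(l==i);zz=np.median(q[:,2]);print(zz)
for z in(zz,.112):
    w=plane(f,np.stack([xs,ys],1),z);print(cv2.minAreaRect((w[:,:2]*1000).astype(np.float32)))
for z in(.026,.028): pass
E
```

```text
[227 227 225] [193 193 193] [107 109 109]
0.11335302401389813
((541.3617553710938, -9.698310852050781), (60.000728607177734, 90.67060852050781), 5.826822280883789)
((539.6065063476562, -9.12637710571289), (60.13043975830078, 90.86653137207031), 5.8266706466674805)
```

```bash
python3 -m jog '[[-0.005,-0.004,-0.02,0,0,0,-1],[-0.005,-0.004,-0.035,0,0,0,-1],[-0.005,-0.004,-0.05,0,0,0,-1],[-0.005,-0.004,-0.05,0,0,0,-1],[-0.005,-0.004,-0.05,0,0,0,-1]]';python3 -m jog '[[0,0,-0.005,0,0,0,-1],[0,0,-0.01,0,0,0,-1],[0,0,-0.01,0,0,0,-1]]'
```

```text
time_s: 17.68
tool_pos: [0.5387, -0.014, 0.0517]
tcp_rot: [0.423, 0.549, 0.61, -0.385]
ft_force: [-0.1, -0.0, -3.1]
opening: 0.0596
time_s: 17.93
tool_pos: [0.5388, -0.014, 0.0488]
tcp_rot: [0.423, 0.549, 0.61, -0.384]
ft_force: [-1.3, -0.7, -2.3]
opening: 0.0596
```

```bash
python3 -m jog '[[0,0,-0.004,0,0,0,-1],[0,0,-0.004,0,0,0,-1]]';python3 -m jog '[[0,0,-0.004,0,0,0,-1],[0,0,-0.004,0,0,0,-1]]'
```

```text
time_s: 18.1
tool_pos: [0.5388, -0.0139, 0.0477]
tcp_rot: [0.423, 0.549, 0.61, -0.384]
ft_force: [-0.8, 0.3, -2.0]
opening: 0.0598
time_s: 18.27
tool_pos: [0.5389, -0.014, 0.0472]
tcp_rot: [0.423, 0.549, 0.61, -0.385]
ft_force: [-0.7, 2.8, 1.7]
opening: 0.0599
```

```bash
python3 -m jog '[[0,0,0,0,0,0,1],[0,0,0,0,0,0,1],[0,0,0,0,0,0,1],[0,0,0,0,0,0,1],[0,0,0,0,0,0,1],[-0.01,0.07,0.026,0,0,0,1],[-0.017,0.17,0.063,0,0,0,1],[-0.027,0.27,0.1,0,0,0,1],[-0.037,0.37,0.2,0,0,0,1],[-0.037,0.37,0.34,0,0,0,1]]';python3 -m jog '[[0,0,0.14,0,0,0,1],[0,0,0.28,0,0,0,1],[0,0,0.4,0.1,0,0,1],[0,0,0.4,0.2,0,0,1]]';python3 face.py .09 .54 -.015;python3 - <<'E'
from deck import *
f=optics.grab_frame('scene');save(f,'scene8.png');cv2.imwrite('pics/s8c.png',cv2.resize(f['pixels'][190:310,300:440],None,fx=5,fy=5,interpolation=2)[...,::-1])
P=cloud(f);a=f['pixels'].astype(int)
m=(abs(P[...,2]-.092)<.01)&(np.hypot(P[...,0]-.54,P[...,1]+.012)<.06)&(a.min(2)>170)
k,l,s,c=cv2.connectedComponentsWithStats(m.astype(np.uint8),connectivity=4);i=1+np.argmax(s[1:,4])
q=P[l==i];ys,xs=np.where(l==i);zz=np.median(q[:,2])
w=plane(f,np.stack([xs,ys],1),.092);print(zz,cv2.minAreaRect((w[:,:2]*1000).astype(np.float32)))
E
```

```text
time_s: 19.1
tool_pos: [0.5263, 0.1032, 0.1453]
tcp_rot: [0.422, 0.547, 0.613, -0.383]
ft_force: [0.8, 0.2, -0.7]
opening: 0.0917
time_s: 19.43
tool_pos: [0.5288, 0.0994, 0.2725]
tcp_rot: [0.351, 0.599, 0.654, -0.301]
ft_force: [1.4, -0.7, 0.2]
opening: 0.0919
862 z 0.0925 slope [0.2 0.5]
((539.2288208007812, -11.231441497802734), (58.847965240478516, 88.18092346191406), 5.741611957550049)
[[505.5, 29.700000762939453], [514.4000244140625, -58.0], [572.9000244140625, -52.20000076293945], [564.0999755859375, 35.599998474121094]]
face_23.png
0.09168362497216476 ((539.7421875, -10.948829650878906), (60.40451431274414, 90.35417938232422), 5.742143154144287)
```

View pics/s8c.png

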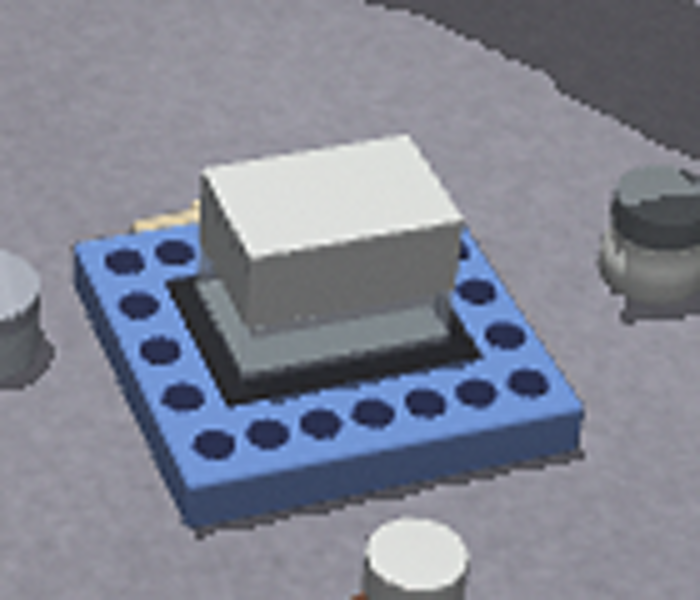

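The long box is down, with its top at 92 mm and its centre within 1 mm of the pad's. Now the short box.

```bash
python3 st.py; python3 - <<'E'
from deck import *
for n,th in(('top',185),('scene',175)):
    f=optics.grab_frame(n);P=cloud(f);a=f['pixels'].astype(int)
    m=(abs(P[...,2]-.072)<.012)&(np.hypot(P[...,0]-.56,P[...,1]-.30)<.07)&(a.min(2)>th)
    k,l,s,c=cv2.connectedComponentsWithStats(m.astype(np.uint8),connectivity=4);i=1+np.argmax(s[1:,4])
    ys,xs=np.where(l==i);w=plane(f,np.stack([xs,ys],1),.072);rc=cv2.minAreaRect((w[:,:2]*1000).astype(np.float32));print(n,len(xs),rc,cv2.boxPoints(rc).round(1).tolist())
    x0,y0=xs.min()-25,ys.min()-25
    cv2.imwrite('pics/sb_%s.png'%n,cv2.resize(f['pixels'][y0:y0+90,x0:x0+90],None,fx=5,fy=5,interpolation=0)[...,::-1])
E
```

```text
j [-0.651  0.561 -0.164  1.665  0.763  1.665 -0.974] p [0.5292 0.0959 0.2728] tz [ 0.096 -0.813 -0.574] ty [0.995 0.096 0.031] yawy 5.5 q [ 0.3507  0.6019  0.6518 -0.2998] open 0.0918Traceback (most recent call last):
  File "<stdin>", line 5, in <module>
    return _wrapfunc(a, 'argmax', axis=axis, out=out, **kwds)
    return bound(*args, **kwds)
ValueError: attempt to get argmax of an empty sequence
```

```bash
python3 - <<'E'
from deck import *
f={'K':np.array([[517.47422537,0,324.96061007],[0,517.47422537,234.71302381],[0,0,1]]),'origin':[0.37932297,-0.12318612,1.34401798],'attitude':[0.70957268,0.05216271,-0.05129758,-0.70082396]}
g={'K':np.array([[531.90364376,0,321.4891776],[0,531.90364376,247.5916634],[0,0,1]]),'origin':[1.35355825,-0.27435335,0.73939586],'attitude':[0.69610228,0.33511645,0.26473551,0.57710804]}
for n,f,th,roi in(('top0.png',f,170,(215,260,130,185)),('scene0.png',g,190,(210,270,480,540))):
    a=cv2.imread('pics/'+n)[...,::-1].astype(int);m=np.zeros((480,640),bool);m[roi[0]:roi[1],roi[2]:roi[3]]=1
    m&=a.min(2)>th
    k,l,s,c=cv2.connectedComponentsWithStats(m.astype(np.uint8),connectivity=4);i=1+np.argmax(s[1:,4])
    ys,xs=np.where(l==i);w=plane(f,np.stack([xs,ys],1),.072);rc=cv2.minAreaRect((w[:,:2]*1000).astype(np.float32));print(n,len(xs),rc,cv2.boxPoints(rc).round(1).tolist())
E
```

```text
top0.png 445 ((563.2271728515625, 311.5840148925781), (48.71026611328125, 60.959205627441406), 74.87931823730469) [[527.4000244140625, 296.0], [586.2999877929688, 280.1000061035156], [599.0, 327.1000061035156], [540.2000122070312, 343.0]]
scene0.png 288 ((565.4246826171875, 316.4143371582031), (35.11717224121094, 59.028987884521484), 74.65412902832031) [[532.2999877929688, 307.29998779296875], [589.2000122070312, 291.70001220703125], [598.5, 325.5], [541.5999755859375, 341.20001220703125]]
```

```bash
cat > e.py <<'E'
from tgt import *
p,M=pose([.5603,.2995,.045],-15.3,74.7,-30)
tz=M.as_matrix()[:,2]
for k in(.13,0): delta(p-k*tz,M)
E
python3 e.py
```

```text
shift [ 0.156  0.857 -0.432] turn [ 0.282 -0.007 -0.224] deg 32.4 target [0.5749 0.353  0.1411] now [0.5283 0.0959 0.2706]
shift [ 0.098  0.648 -0.807] turn [ 0.282 -0.007 -0.224] deg 32.4 target [0.5578 0.2903 0.0285] now [0.5283 0.0959 0.2706]
```

```bash
python3 -m jog '[[0.02,0.1,0.02,0.05,0,-0.04,1],[0.04,0.2,0.05,0.1,0,-0.08,1],[0.06,0.3,0.05,0.15,0,-0.12,1],[0.09,0.43,0.05,0.2,0,-0.16,1],[0.11,0.56,0.05,0.25,0,-0.2,1],[0.13,0.69,0.05,0.282,-0.007,-0.224,1],[0.156,0.81,0.02,0.282,-0.007,-0.224,1],[0.156,0.857,-0.1,0.282,-0.007,-0.224,1],[0.156,0.857,-0.1,0.282,-0.007,-0.224,1]]';python3 st.py;python3 e.py
python3 -c "
from h import *
save(optics.grab_frame('wrist'),'w9.png')"; python3 e.py
```

```text
time_s: 20.33
tool_pos: [0.571, 0.3574, 0.228]
tcp_rot: [0.157, 0.762, 0.59, -0.214]
ft_force: [-1.4, -0.4, -2.7]
opening: 0.092
j [-0.703  0.829 -0.174  0.989  0.358  1.821 -1.103] p [0.571  0.3574 0.228 ] tz [-0.141 -0.491 -0.86 ] ty [ 0.967 -0.254 -0.013] yawy -14.7 q [ 0.1567  0.7623  0.5905 -0.2136] open 0.092
shift [ 0.013 -0.015 -0.29 ] turn [ 0.005 -0.01  -0.007] deg 1.2 target [0.5749 0.353  0.1411] now [0.571  0.3574 0.228 ]
shift [-0.044 -0.224 -0.665] turn [ 0.005 -0.01  -0.007] deg 1.2 target [0.5578 0.2903 0.0285] now [0.571  0.3574 0.228 ]
shift [ 0.01  -0.007 -0.3  ] turn [ 0.006 -0.009 -0.006] deg 1.1 target [0.5749 0.353  0.1411] now [0.5718 0.3552 0.231 ]
shift [-0.047 -0.216 -0.675] turn [ 0.006 -0.009 -0.006] deg 1.1 target [0.5578 0.2903 0.0285] now [0.5718 0.3552 0.231 ]
```

View pics/w9.png

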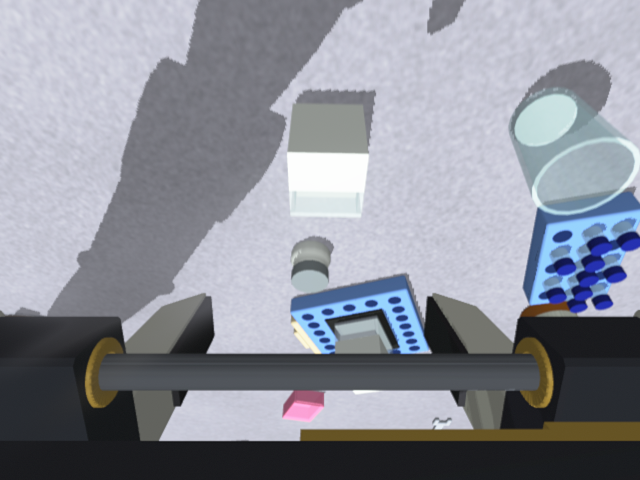

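```bash
python3 -m jog '[[0.01,-0.007,-0.1,0.006,-0.009,-0.006,1],[0.01,-0.007,-0.2,0.006,-0.009,-0.006,1],[0.01,-0.007,-0.3,0.006,-0.009,-0.006,1],[0.01,-0.007,-0.3,0.006,-0.009,-0.006,1],[0.01,-0.007,-0.3,0.006,-0.009,-0.006,1]]';python3 st.py;
python3 -c "
from h import *
save(optics.grab_frame('wrist'),'w10.png')"; python3 e.py
```

```text
time_s: 20.8
tool_pos: [0.5769, 0.3504, 0.1471]
tcp_rot: [0.157, 0.77, 0.584, -0.203]
ft_force: [0.4, 0.3, 0.3]
opening: 0.0919
j [-0.685  0.868 -0.176  1.102  0.365  1.656 -1.162] p [0.5769 0.3504 0.1471] tz [-0.129 -0.479 -0.868] ty [ 0.963 -0.268  0.005] yawy -15.6 q [ 0.1573  0.77    0.5841 -0.203 ] open 0.0919
shift [-0.009  0.006 -0.026] turn [-0.003  0.006  0.003] deg 0.6 target [0.5749 0.353  0.1411] now [0.5777 0.3514 0.1489]
shift [-0.067 -0.203 -0.401] turn [-0.003  0.006  0.003] deg 0.6 target [0.5578 0.2903 0.0285] now [0.5777 0.3514 0.1489]
```

View pics/w10.png

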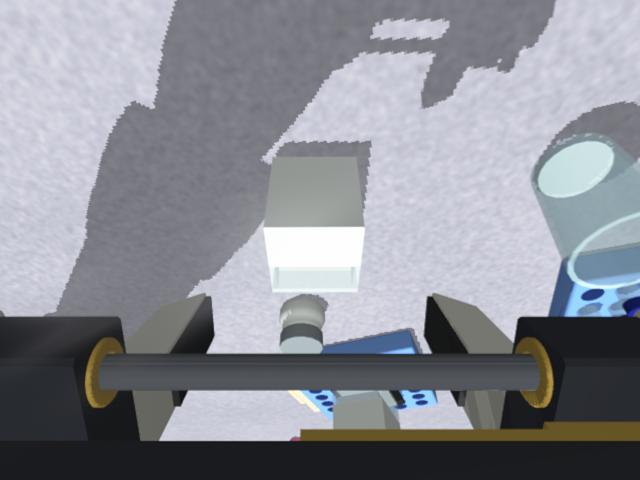

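```bash
python3 -m jog '[[-0.011,-0.034,-0.07,0,0,0,1],[-0.022,-0.07,-0.14,0,0,0,1],[-0.034,-0.1,-0.21,0,0,0,1],[-0.045,-0.14,-0.28,0,0,0,1],[-0.055,-0.17,-0.34,0,0,0,1],[-0.063,-0.195,-0.385,0,0,0,1],[-0.063,-0.195,-0.385,0,0,0,1],[-0.063,-0.195,-0.385,0,0,0,1]]';python3 e.py
```

```text
time_s: 21.52
tool_pos: [0.5597, 0.2938, 0.0342]
tcp_rot: [0.157, 0.771, 0.584, -0.2]
ft_force: [0.6, -0.1, 0.1]
opening: 0.092
shift [0.051 0.198 0.357] turn [-0.005  0.007  0.003] deg 0.8 target [0.5749 0.353  0.1411] now [0.5597 0.2938 0.0342]
shift [-0.006 -0.011 -0.019] turn [-0.005  0.007  0.003] deg 0.8 target [0.5578 0.2903 0.0285] now [0.5597 0.2938 0.0342]
```

```bash
python3 -m jog '[[-0.006,-0.011,-0.017,-0.005,0.007,0.003,1],[-0.006,-0.011,-0.017,-0.005,0.007,0.003,1],[-0.006,-0.011,-0.017,-0.005,0.007,0.003,1]]'; python3 e.py; python3 -c "
from h import *
f=optics.grab_frame('scene');cv2.imwrite('pics/s11.png',cv2.resize(f['pixels'][170:290,440:580],None,fx=5,fy=5)[...,::-1])"
```

```text
time_s: 21.77
tool_pos: [0.5572, 0.291, 0.0278]
tcp_rot: [0.157, 0.767, 0.587, -0.206]
ft_force: [0.0, 0.7, -0.1]
opening: 0.0917
shift [0.059 0.207 0.378] turn [ 0.    -0.001 -0.001] deg 0.1 target [0.5749 0.353  0.1411] now [0.5572 0.291  0.0278]
shift [ 0.002 -0.002  0.002] turn [ 0.    -0.001 -0.001] deg 0.1 target [0.5578 0.2903 0.0285] now [0.5572 0.291  0.0278]
```

View pics/s11.png

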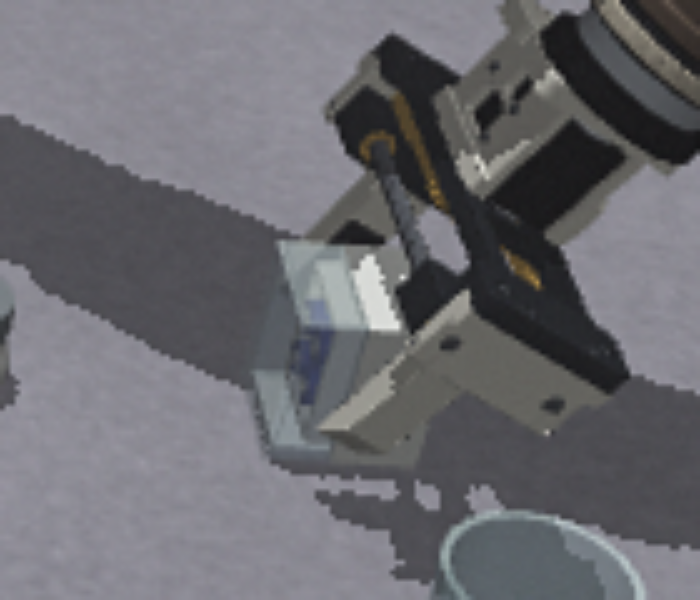

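```bash
python3 -m jog '[[0,0,0,0,0,0,-1],[0,0,0,0,0,0,-1],[0,0,0,0,0,0,-1],[0,0,0,0,0,0,-1],[0,0,0,0,0,0,-1],[0,0,0,0,0,0,-1],[0,0,0,0,0,0,-1]]' 36; python3 -m jog '[[0,0,0.03,0,0,0,-1],[0,0,0.1,0,0,0,-1],[0,0,0.2,0,0,0,-1],[0,0,0.33,0,0,0,-1],[0,0,0.47,0,0,0,-1],[0,0,0.6,0,0,0,-1],[0,0,0.6,0,0,0,-1]]'; python3 st.py
cat > g.py <<'E'
from tgt import *
import sys
h=float(sys.argv[1]);cx,cy,off=.5395,-.011,.009
d=np.array([np.cos(np.radians(95.75)),np.sin(np.radians(95.75)),0])
p,M=pose(np.array([cx,cy,.12+h])-off*d,5.75,95.75,60);delta(p,M)
E
python3 g.py 0.15
```

```text
time_s: 22.4
tool_pos: [0.5569, 0.2902, 0.0271]
tcp_rot: [0.157, 0.767, 0.586, -0.207]
ft_force: [0.2, -0.3, -0.4]
opening: 0.06
time_s: 22.98
tool_pos: [0.5591, 0.2921, 0.2159]
tcp_rot: [0.157, 0.769, 0.586, -0.201]
ft_force: [0.8, 0.9, -1.3]
opening: 0.0599
j [-0.632  0.724 -0.184  1.216  0.368  1.672 -1.116] p [0.5591 0.2921 0.2159] tz [-0.126 -0.477 -0.87 ] ty [ 0.965 -0.264  0.005] yawy -15.3 q [ 0.1566  0.7691  0.5861 -0.201 ] open 0.0599
shift [-0.068 -0.986  0.149] turn [ 0.996 -0.081  0.187] deg 91.5 target [ 0.5388 -0.0036  0.2605] now [0.5591 0.2921 0.2159]
```

```bash
python3 -m jog '[[0,-0.05,0.1,0.07,-0.006,0.013,-1],[-0.01,-0.1,0.2,0.14,-0.011,0.026,-1],[-0.015,-0.18,0.25,0.21,-0.017,0.039,-1],[-0.02,-0.26,0.25,0.28,-0.022,0.052,-1],[-0.03,-0.35,0.25,0.35,-0.028,0.065,-1],[-0.04,-0.44,0.25,0.42,-0.034,0.078,-1],[-0.045,-0.53,0.25,0.49,-0.04,0.09,-1],[-0.05,-0.62,0.25,0.56,-0.046,0.1,-1],[-0.055,-0.71,0.25,0.63,-0.052,0.12,-1],[-0.06,-0.8,0.25,0.7,-0.057,0.13,-1]]'; python3 st.py; python3 g.py .15
```

```text
time_s: 23.82
tool_pos: [0.5387, 0.0485, 0.2838]
tcp_rot: [-0.222, 0.682, 0.672, 0.182]
ft_force: [1.5, 0.5, -3.3]
opening: 0.0598
j [ 0.469  0.397 -0.401  1.669 -0.444  1.248  0.246] p [0.5387 0.0485 0.2838] tz [-0.05   0.547 -0.836] ty [ 0.998  0.003 -0.058] yawy 0.1 q [-0.2217  0.6824  0.6724  0.1818] open 0.0598
shift [ 0.    -0.174 -0.078] turn [ 0.3   -0.021  0.052] deg 27.4 target [ 0.5388 -0.0036  0.2605] now [0.5387 0.0485 0.2838]
```

```bash
python3 -m jog '[[0,-0.04,0,0.07,-0.005,0.012,-1],[0,-0.08,0,0.14,-0.01,0.024,-1],[0,-0.12,0,0.21,-0.015,0.036,-1],[0,-0.17,-0.03,0.28,-0.02,0.048,-1],[0,-0.174,-0.078,0.3,-0.021,0.052,-1],[0,-0.174,-0.078,0.3,-0.021,0.052,-1],[0,-0.174,-0.078,0.3,-0.021,0.052,-1]]'; python3 st.py; python3 g.py .15;python3 face.py .3 .54 -.015; python3 -c "
from h import *
save(optics.grab_frame('scene'),'s12.png')"
```

```text
time_s: 24.4
tool_pos: [0.5385, -0.0022, 0.2582]
tcp_rot: [-0.372, 0.583, 0.642, 0.332]
ft_force: [0.0, -0.3, -1.5]
opening: 0.0596
j [ 0.726  0.681 -0.465  1.618 -0.652  1.433  0.657] p [ 0.5385 -0.0022  0.2582] tz [-0.091  0.86  -0.502] ty [ 0.995  0.101 -0.008] yawy 5.8 q [-0.3725  0.5826  0.6417  0.3319] open 0.0596
shift [ 0.001 -0.005  0.008] turn [ 0.002 -0.005 -0.   ] deg 0.5 target [ 0.5388 -0.0036  0.2605] now [ 0.5385 -0.0022  0.2582]
1093 z 0.3024 slope [-4.1  1.2]
((547.3081665039062, -9.092601776123047), (74.7426528930664, 72.2938232421875), 6.218575954437256)
[[506.20001220703125, 22.799999237060547], [514.0999755859375, -49.099998474121094], [588.4000244140625, -41.0], [580.5, 30.899999618530273]]
face_29.png
```

View pics/s12.png

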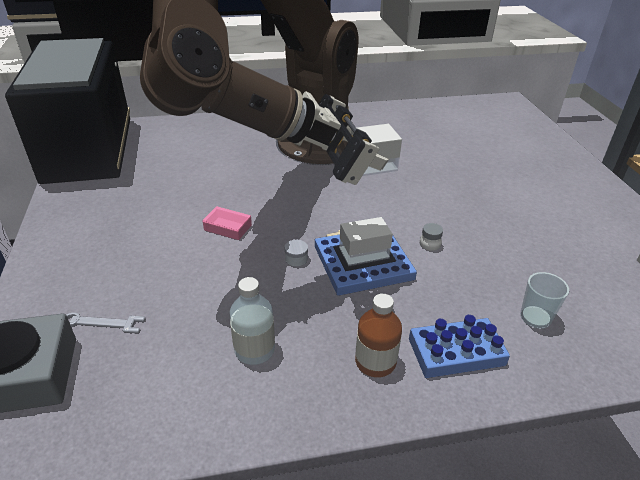

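```bash
python3 -m jog '[[0,0,-0.1,0,0,0,-1],[0,0,-0.2,0,0,0,-1],[0,0,-0.3,0,0,0,-1],[0,0,-0.37,0,0,0,-1],[0,0,-0.41,0,0,0,-1],[0,0,-0.42,0,0,0,-1],[0,0,-0.42,0,0,0,-1],[0,0,-0.42,0,0,0,-1]]'; python3 st.py; python3 g.py .02;python3 face.py .178 .54 -.011; python3 - <<'E'
from deck import *
f=optics.grab_frame('scene');save(f,'s13.png');cv2.imwrite('pics/s13c.png',cv2.resize(f['pixels'][160:290,290:430],None,fx=4.5,fy=4.5,interpolation=2)[...,::-1])
P=cloud(f);a=f['pixels'].astype(int)
m=(abs(P[...,2]-.178)<.012)&(np.hypot(P[...,0]-.54,P[...,1]+.012)<.06)&(a.min(2)>170)
k,l,s,c=cv2.connectedComponentsWithStats(m.astype(np.uint8),connectivity=4);i=1+np.argmax(s[1:,4])
q=P[l==i];ys,xs=np.where(l==i);zz=np.median(q[:,2])
w=plane(f,np.stack([xs,ys],1),zz);print(zz,cv2.minAreaRect((w[:,:2]*1000).astype(np.float32)))
E
ls pics|grep face|tail -1
```

```text
time_s: 25.17
tool_pos: [0.5397, -0.0015, 0.1346]
tcp_rot: [-0.371, 0.581, 0.643, 0.333]
ft_force: [-0.4, -0.3, -2.1]
opening: 0.0596
j [ 0.71   0.843 -0.444  1.676 -0.619  1.267  0.792] p [ 0.5397 -0.0015  0.1346] tz [-0.09   0.859 -0.504] ty [ 0.995  0.103 -0.003] yawy 5.9 q [-0.3709  0.5814  0.6432  0.3326] open 0.0596
shift [-0.003 -0.007 -0.014] turn [ 0.003 -0.002 -0.002] deg 0.3 target [ 0.5388 -0.0036  0.1305] now [ 0.5397 -0.0015  0.1346]
862 z 0.1787 slope [-2.9  0.9]
((548.47021484375, -7.920169830322266), (74.85968017578125, 72.06489562988281), 6.899949550628662)
[[507.0, 23.399999618530273], [515.5999755859375, -48.20000076293945], [590.0, -39.20000076293945], [581.2999877929688, 32.29999923706055]]
face_31.png
0.17791983836582348 ((541.0051879882812, -5.545646667480469), (61.111732482910156, 65.59980773925781), 6.147339820861816)
face_31.png
```

View pics/s13c.png

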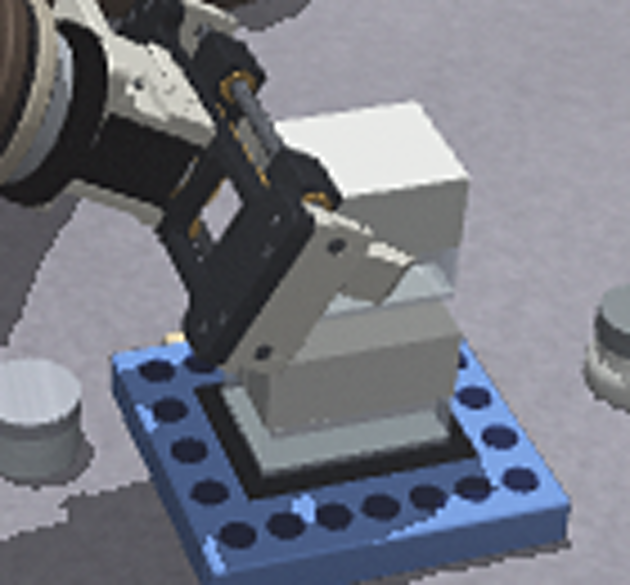

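```bash
python3 -m jog '[[-0.005,-0.007,-0.02,0,0,0,-1],[-0.005,-0.007,-0.035,0,0,0,-1],[-0.005,-0.007,-0.05,0,0,0,-1],[-0.005,-0.007,-0.06,0,0,0,-1],[-0.005,-0.007,-0.06,0,0,0,-1],[-0.005,-0.007,-0.06,0,0,0,-1]]';python3 -m jog '[[0,0,-0.005,0,0,0,-1],[0,0,-0.005,0,0,0,-1]]'
```

```text
time_s: 25.77
tool_pos: [0.5372, -0.004, 0.1145]
tcp_rot: [-0.372, 0.582, 0.642, 0.332]
ft_force: [-0.3, 0.4, -2.5]
opening: 0.0598
time_s: 25.93
tool_pos: [0.5374, -0.004, 0.1131]
tcp_rot: [-0.372, 0.582, 0.642, 0.332]
ft_force: [-0.0, -0.6, -2.2]
opening: 0.0599
```

```bash
python3 -m jog '[[0,0,-0.004,0,0,0,-1],[0,0,-0.004,0,0,0,-1]]';python3 - <<'E'
from h import *
f=optics.grab_frame('scene');cv2.imwrite('pics/s14c.png',cv2.resize(f['pixels'][160:290,290:430],None,fx=4.5,fy=4.5,interpolation=2)[...,::-1])
E
```

```text
time_s: 26.1
tool_pos: [0.5376, -0.0039, 0.1125]
tcp_rot: [-0.372, 0.582, 0.642, 0.333]
ft_force: [1.2, -0.4, 0.7]
opening: 0.0599
```

View pics/s14c.png

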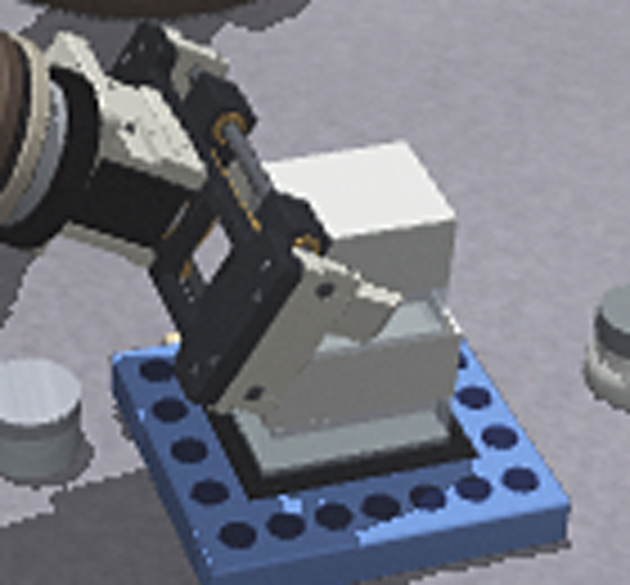

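```bash
python3 -m jog '[[0,0,-0.002,0,0,0,-1],[0,0,-0.002,0,0,0,-1]]';python3 face.py .157 .54 -.011; python3 - <<'E'
from deck import *
f=optics.grab_frame('scene')
P=cloud(f);a=f['pixels'].astype(int)
m=(abs(P[...,2]-.156)<.012)&(np.hypot(P[...,0]-.54,P[...,1]+.012)<.06)&(a.min(2)>170)
k,l,s,c=cv2.connectedComponentsWithStats(m.astype(np.uint8),connectivity=4);i=1+np.argmax(s[1:,4])
q=P[l==i];ys,xs=np.where(l==i);zz=np.median(q[:,2])
w=plane(f,np.stack([xs,ys],1),zz);rc=cv2.minAreaRect((w[:,:2]*1000).astype(np.float32));print(zz,rc,cv2.boxPoints(rc))
E
```

```text
time_s: 26.32
tool_pos: [0.5377, -0.0039, 0.1124]
tcp_rot: [-0.372, 0.582, 0.642, 0.333]
ft_force: [-0.5, -2.2, 6.2]
opening: 0.06
836 z 0.1566 slope [-2.7  0.8]
((546.1058959960938, -10.206840515136719), (74.17852783203125, 72.48688507080078), 6.458848476409912)
[[505.20001220703125, 21.600000381469727], [513.2999877929688, -50.400001525878906], [587.0, -42.0], [578.9000244140625, 30.0]]
face_34.png
0.1559983500585187 ((539.4409790039062, -8.264015197753906), (61.15031433105469, 66.68244934082031), 5.778931617736816) [[505.6641    21.829138]
 [512.3783   -44.51442 ]
 [573.2179   -38.35717 ]
 [566.50366   27.98639 ]]
```

```bash
python3 -m jog '[[0,0,0.001,0,0,0,-1],[0,0,0.001,0,0,0,1],[0,0,0.001,0,0,0,1],[0,0,0.001,0,0,0,1],[0,0,0.001,0,0,0,1],[0,0,0.001,0,0,0,1],[0.006,-0.06,0.035,0,0,0,1],[0.015,-0.15,0.09,0,0,0,1],[0.025,-0.25,0.15,0,0,0,1],[0.036,-0.36,0.24,0,0,0,1]]';python3 -m jog '[[0,-0.05,0.13,0,0,0,1],[0,-0.1,0.26,0,0,0,1],[0,-0.15,0.39,0,0,0,1],[0,-0.2,0.5,0,0,0,1],[0,-0.2,0.5,0,0,0,1]]'; python3 face.py .157 .54 -.011;python3 - <<'E'
from deck import *
f=optics.grab_frame('scene');save(f,'s15.png');cv2.imwrite('pics/s15c.png',cv2.resize(f['pixels'][160:290,290:430],None,fx=4.5,fy=4.5,interpolation=2)[...,::-1])
P=cloud(f);a=f['pixels'].astype(int)
m=(abs(P[...,2]-.156)<.012)&(np.hypot(P[...,0]-.54,P[...,1]+.012)<.06)&(a.min(2)>170)
k,l,s,c=cv2.connectedComponentsWithStats(m.astype(np.uint8),connectivity=4);i=1+np.argmax(s[1:,4])
q=P[l==i];ys,xs=np.where(l==i);zz=np.median(q[:,2])
w=plane(f,np.stack([xs,ys],1),.156);print(zz,cv2.minAreaRect((w[:,:2]*1000).astype(np.float32)))
E
```

```text
time_s: 27.25
tool_pos: [0.5471, -0.1116, 0.1824]
tcp_rot: [-0.373, 0.582, 0.642, 0.332]
ft_force: [0.8, -0.7, -0.2]
opening: 0.0918
time_s: 27.67
tool_pos: [0.5494, -0.1744, 0.3389]
tcp_rot: [-0.367, 0.583, 0.644, 0.334]
ft_force: [-0.1, -1.2, 1.0]
opening: 0.0917
799 z 0.1565 slope [0.1 0. ]
((538.7274780273438, -11.097526550292969), (59.921791076660156, 72.2330093383789), 5.942004680633545)
[[505.20001220703125, 21.700000762939453], [512.7000122070312, -50.099998474121094], [572.2999877929688, -43.900001525878906], [564.7999877929688, 27.899999618530273]]
face_36.png
0.15572026813557116 ((539.6176147460938, -11.512470245361328), (60.44417190551758, 72.15910339355469), 5.785598278045654)
```

View pics/s15.png

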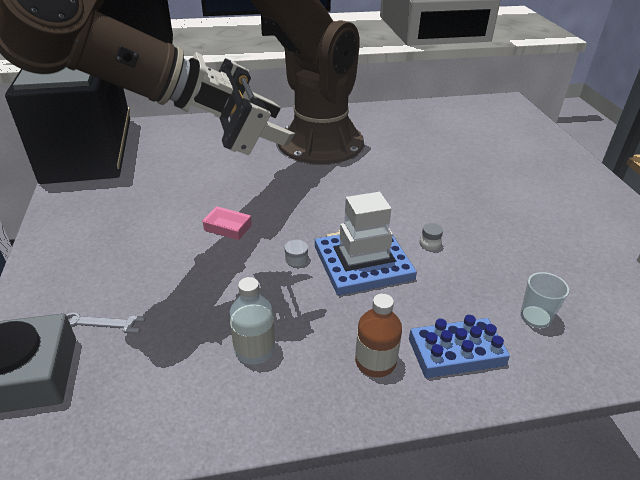

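View pics/s15c.png

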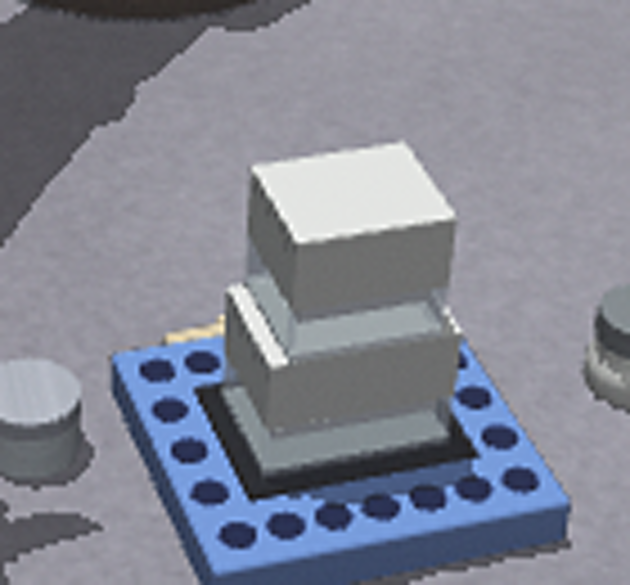

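The stack stands at (365,230) and nothing else has moved. Both cameras put the top at 156 mm (28+64+64, so both lids are shut) and the centres within about 1 mm of each other.

```bash
python3 -m jog '[[0,0,0,0,0,0,1],[0,0,0,0,0,0,1]]'; python3 -c "
from workcell import workorder
print(workorder.close_job())"
```

```text
time_s: 27.93
tool_pos: [0.5476, -0.1704, 0.3314]
tcp_rot: [-0.373, 0.582, 0.642, 0.332]
ft_force: [-0.3, -0.5, 0.5]
opening: 0.0918
the job is handed in; nothing more can be done
None
```

The job is handed in at 27.9 s. Both boxes are upside down and stacked on the pad, the longer one first and the shorter centred on top of it.

**How:** I gripped each box across its 60 mm width at 36 N, with the fingers over the seam so that lid and base were held together. The long box was stood on its end, gripped again and turned over onto the pad. The short box was turned over in one grasp and set on top.

**Last checks:**
- **Position:** both box centres are at about (539.5, -11) mm, within about 1 mm of the pad centre and of each other. Their yaw is about 5.8°, against 5.9° for the pad.
- **Lids:** the top faces measure 92 mm and 156 mm, the heights expected with both lids fully shut.
- **Other things:** the last scene picture showed the other things on the bench where they were.
- **Robot:** the gripper is open and clear of everything.

**Disagreement:** the two cameras differed by about 3 mm on where the pad lies in x, so I placed to the average. While the short box was held, the top camera misread its width and slope because the fingers were in view; after release it read correctly.

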